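# Fit the filter and hold the light hood down on a photometer

### The job

Get the photometer ready for a reading: take the filter slide with the broad tab from the storage block and push it into the filter slot in the photometer's metal deck until its tab sits down on the deck. Then set the black light hood with the grip bar over it, shifting it about until it drops over the two locating pins that it hides from view, and press it down against the sprung seal frame until it is flat on the deck. Finish while still holding the hood down like that (let go and the springs lift it again); leave the two narrow-tabbed slides in the block and do not knock over or push away the beaker, the cuvette tray or the small amber bottle.

Things in the scene. Friction and masses are not known exactly. Their poses are not given: they have to be found in the camera images.
- photometer: The instrument, fixed: white casing 206 (y) by 205 (x) mm, sloping panel with display and keys on its -x side. Origin: centre of its footprint; x to its rear, y to its left, z up. Behind the panel a flat aluminium deck, 104 (x) by 140 (y) mm, 66 mm above the origin, with filter slot, two locating pins and, 16 mm to the -y side of its centre, a well whose glass cuvette stands 3.5 mm out.
- seat (a point): Centre of the deck's top face; axes as the photometer's. The hood is in place when its origin is here with its axes along these.
- slot (a point): Middle of the filter slot's mouth, level with the deck; axes as the photometer's. The slot is 29 mm long (x), 6 mm wide (y) and 47 mm deep, straight down, with no lead-in.
- pin (a point): Foot of the thick locating pin (10 mm across, 16 mm high, the top 5 mm rounded off) on the deck, at (+24, +46) mm from point seat.
- thin_pin (a point): Foot of the thin locating pin (7 mm across, 13 mm high, rounded nose) on the deck, at (-24, -46) mm from point seat.
- seal_frame (a joint): Travel of the black rectangular seal frame (64 x 76 mm outside, 52 x 66 mm inside) that stands 4 mm proud of the deck round slot and well: 0 = up, 0.004 = pressed flush with the deck. It takes 5 N to start it and 10 N to press it flush (about 3 N of it from the hood itself); the hood's weight alone does not move it; it springs back when let go.
- hood: Light hood, loose, black, 0.2 to 0.4 kg: cover 84 (x) by 124 (y) by 34 mm high, right way up on the bench. Origin: centre of its underside, z up. Hollow below (50 x 64 mm, 25 mm deep) to clear the slide's tab; a bore for the thick pin and at (-24, -46) mm a slot 9 (x) by 14 (y) mm, 25 mm deep, for the thin pin. Goes on one way round only; starts turned less than 1 rad from that.
- bore (a point): Centre of the hood's 12 mm bore at the underside, at (+24, +46) mm from the hood's origin; 25 mm deep, no lead-in. A small steel stud on the hood's top marks this corner.
- grip (a point): Middle of the top of the hood's grip bar, 62 mm above the hood's origin. The bar is straight, 16 mm wide (hood's x), 64 mm long (hood's y) and stands 28 mm above the hood's 34 mm high top.
- filter_slide: The wanted filter slide, loose, 45 g, aluminium, the only one with a broad tab: 30 (x) by 10 (y) by 18 (z) mm, gripped across its 10 mm. Below hangs a blade 26 (x) by 4 (y) by 44 (z) mm, lower edge rounded. Origin: middle of the tab's underside; z up; either way round is the same. Starts in one of the block's slots; in place, origin at point slot and x along the photometer's x.
- narrow_slide_1: Another slide in the block, with a tab only 14 mm wide: not wanted, stays there. Origin and axes as filter_slide.
- narrow_slide_2: A second such narrow-tabbed slide: stays in the block.
- filter_block: Grey storage block fixed to the bench, 36 (x) by 150 (y) by 50 (z) mm on a 50 x 162 x 6 mm foot, with three slots in a row at y -48, 0 and +48 mm in which the slides stand, tabs above its top, their blades' width along its y. Origin: centre of its underside.
- beaker: Bystander: empty glass beaker, 67 mm across, 86 mm high, near the bench's front edge. Origin at its foot.
- tray: Bystander: clear tray of cuvettes, 66 x 110 x 47 mm. Origin at its foot.
- drop_bottle: Bystander: small amber bottle with white cap, 40 mm across, 81 mm high, near the bench's front edge. Origin at its foot.

How it is judged:
By the outcome, as a careful person would: the job done as asked, in the order asked, and still so for the second after the job is handed in, while the arm keeps its last pose, push and grip.
It also fails if it takes over 70 s, if anything falls off the work surface, if the arm or the gripper's body presses on something with over 40 N, if the wrist force passes 120 N, or if a joint passes its speed limit or range.

### The arm

A 6-joint arm with a two-finger parallel gripper is mounted at the origin on a cart in front of the work surface, level with it; the furniture and walls round the work are solid. World frame = base frame: x ahead of the robot, y to its left, z up, the work surface at z = 0. Lengths are in m, angles in degrees, forces in N, time in s.
With the tool pointing down it reaches from about 0.35 to 0.875 m from the base axis. Payload 4.2 kg.
Tool frame: the origin (TCP) lies at the very end of the fingers, on their centre line; the grasp point (between the pads) lies 19 mm behind it; z points along the fingers, x is the direction in which the jaws open and shut, and the axes are right-handed (so a half turn about z gives the same grasp; the last joint's range is limited). The gripper opens to 87 mm and grips with 3 to 60 N. Pads are 19 mm wide; open, the fingers measure 117 mm over their backs; the gripper's body (75 mm by 190 mm) begins 51 mm behind the grasp point.
Start: joints at [-50.73, 22.042, 0.453, 0, -68.411, -14.817], TCP at [0.259, -0.569, 0.223] pointing down, gripper open.
Joint ranges: [-179.83, 179.83], [-69.29, 118.12], [-61.27, 80.66], [-181.25, 117.63], [-171.15, -9.14], [-177.46, 177.46]. Speed limits (degrees/s): [159.86, 159.86, 180, 180, 180, 180].

### API

Orientations are given as a 3x3 rotation matrix whose columns are the frame's x, y, z axes.
In Python, from station import r gives the robot as it stands.
- The arm moves only by the tool move_arm, never from a script. Its argument "series" is a list that holds one entry, the list of rows, each a list of 7 numbers: the shift along the tool's x, y, z in cm, then the turn, a rotation vector about the tool's x, y, z in degrees, then the opening, from -1 (shut) to 1 (fully open). In form: [[[dx, dy, dz, wx, wy, wz, fingers], ...]]. A call has 1 to 12 rows; each row shifts and turns the commanded pose from where the row before left it, along the tool's axes as they then stand; what a row does not reach is not made up. A row lasts 1/8 s, in which the tool goes at most 62.5 mm and 10.7 degrees, less where a joint would pass 70% of its speed; a pose out of reach is approached as far as the arm can. A call is refused whole if a number of a shift passes 6.25 or a number of a turn 10.7, either way. A call with a gripper value outside its range is refused whole. The fingers move at their own pace and stop on an object; the grip force is fixed at half the most. Time passes only in rows, so rows that do not move let the fingers close. It gives the time, the measured TCP pose, the force and the opening at its end, in the units of the state.
- r.sense(): the state, without advancing time (a new reading comes with each control period).
- r.capture(name): name is "side" or "top"; returns a dict with "color" (480x640x3 uint8, blue, green, red), "fx", "fy", "cx", "cy" (pixels), "rvec" (rotation vector, rad) and "tvec" (3), from world to camera coordinates, as OpenCV has them. Camera axes: x right, y down, z forward; pixel columns grow to the right and rows downward; lengths in m; the calibration is good to about 2 mm. A picture is of the moment at which its call begins. There is no depth.
- r.finish_job(): hands the job in, once; it reports no verdict.
The state is a dict: "time_s": time; "joints": joint angles; "joint_velocities": joint speeds; "effort": joint torques, N m; "tcp_pos": TCP position; "ee_rot": TCP orientation; "wrist_force": force on the tool from outside, world axes, zero at the start; "moment": the same for the moment, N m; "gripper_width": opening from 0.0 (shut) to 1.0 (fully open).
Only numpy, scipy, OpenCV 4.12 (cv2) and the standard library are available. Lean on these libraries where they do the work, as an engineer would, in place of code of your own. Each camera call takes 0.05 s, during which the arm holds its last target.

## Working session

There is one attempt and no reset: what is moved stays moved. The work goes in short steps, Python scripts to look and compute and a tool call to move; the robot and the scene stay as the last step left them, time stands still between calls to the robot, and variables do not carry over. Pictures are saved under pics/ and viewed, and the job is handed in when it is done.

Besides the shell and the picture viewer there is one more tool, called by a JSON object that holds its "method" and its "body", one argument or row to a line. move_arm: Moves the arm, as the interface text tells. Its arguments: {"type":"object","properties":{"series":{"type":"array","items":{"type":"array","items":{"type":"array","items":{"type":"number"}}}}},"required":["series"]}

```bash
mkdir -p pics; ls
python3 - <<'E'
from station import r
import cv2
s=r.sense(); print({k:s[k] for k in ('time_s','joints','tcp_pos','ee_rot','wrist_force','gripper_width')})
for n in('side','top'):
    c=r.capture(n); cv2.imwrite(f'pics/{n}0.png',c['color']); print(n,c['fx'],c['fy'],c['cx'],c['cy'],c['rvec'],c['tvec'])
E
```

```text
pics
{'time_s': 0.0, 'joints': array([-5.07306308e+01,  2.20919179e+01,  3.78219935e-01, -2.84808664e-02,
       -6.84090935e+01, -1.48165216e+01]), 'tcp_pos': array([ 0.25848012, -0.56838364,  0.22143806]), 'ee_rot': array([[-4.13776176e-01,  9.10378097e-01, -9.98663401e-04],
       [ 9.10376010e-01,  4.13777369e-01,  1.95168255e-03],
       [ 2.18999336e-03, -1.01599461e-04, -9.99997597e-01]]), 'wrist_force': array([-0.68386117,  0.7018653 ,  0.36821434]), 'gripper_width': 1.001919026637666}
side 473.30308121260396 473.30308121260396 322.9921753178996 240.7998535038374 [ 0.56258861 -2.39566309  1.4805614 ] [0.40184472 0.16772408 1.01919541]
top 441.9832012764758 441.9832012764758 324.86409732280794 234.5076154983624 [ 2.18092578 -2.22249026  0.06987511] [-0.04389497  0.46115259  1.28057015]
```

View pics/top0.png

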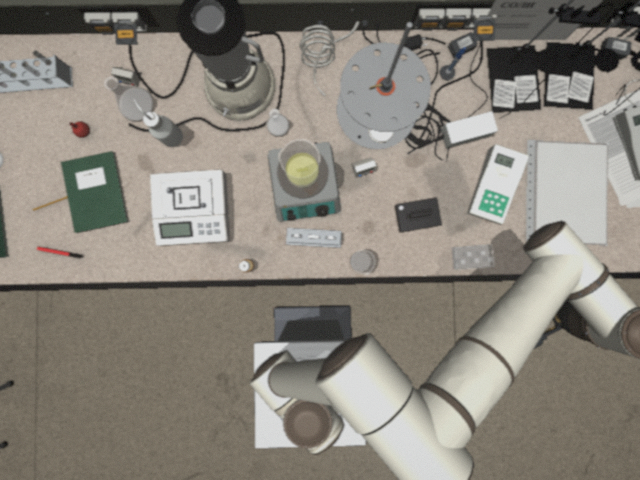

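View pics/side0.png

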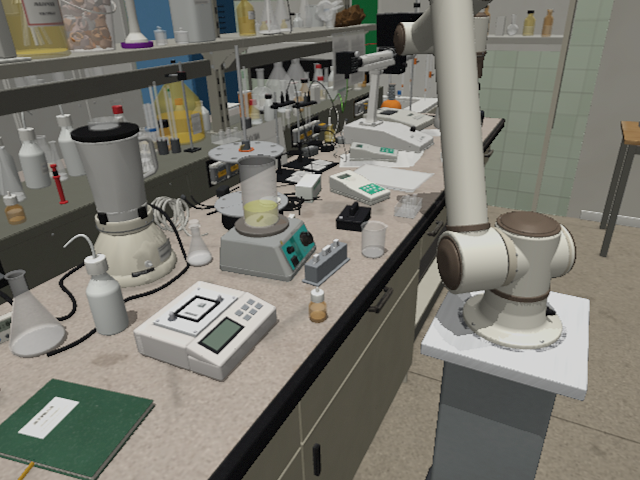

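The top view shows the photometer at about (189,207), the block at (313,237), the hood at (418,214), the beaker at (362,261), the bottle at (246,266) and the tray at (473,257). I'll zoom in on these.

```bash
cat > h.py <<'E'
import numpy as np, cv2
from station import r
def cap(n):
    c=r.capture(n); K=np.array([[c['fx'],0,c['cx']],[0,c['fy'],c['cy']],[0,0,1.]])
    return c['color'],K,np.array(c['rvec'],float),np.array(c['tvec'],float)
def proj(cam,P):
    return cv2.projectPoints(np.asarray(P,float).reshape(-1,1,3),cam[2],cam[3],cam[1],None)[0].reshape(-1,2)
def onz(cam,uv,z):
    R=cv2.Rodrigues(cam[2])[0]; o=-R.T@cam[3]; d=R.T@np.linalg.inv(cam[1])@np.array([uv[0],uv[1],1.])
    return o+d*(z-o[2])/d[2]
def tri(c1,u1,c2,u2):
    P=[c[1]@np.c_[cv2.Rodrigues(c[2])[0],c[3]] for c in(c1,c2)]
    X=cv2.triangulatePoints(P[0],P[1],np.array(u1,float).reshape(2,1),np.array(u2,float).reshape(2,1)); return (X[:3]/X[3]).ravel()
def crop(im,x0,y0,x1,y1,s,name):
    a=cv2.resize(im[y0:y1,x0:x1],None,fx=s,fy=s,interpolation=cv2.INTER_CUBIC)
    for x in range((x0//10+1)*10,x1,10): cv2.putText(a,str(x),(int((x-x0+.5)*s)-10,9),0,.33,(0,0,255),1); cv2.line(a,(int((x-x0+.5)*s),10),(int((x-x0+.5)*s),16),(0,0,255),1)
    for y in range((y0//10+1)*10,y1,10): cv2.putText(a,str(y),(0,int((y-y0+.5)*s)+4),0,.33,(0,0,255),1)
    cv2.imwrite('pics/'+name,a)
E
python3 - <<'E'
from h import *
T=cap('top');S=cap('side')
crop(T[0],140,160,240,255,7,'tp.png');crop(T[0],280,190,450,275,4.7,'tb.png')
crop(S[0],125,275,285,385,5,'sp.png');crop(S[0],295,190,395,290,6,'sb.png')
for c in(T,S):
    R=cv2.Rodrigues(c[2])[0]; print(-R.T@c[3], R[2])
E
```

```text
[ 0.39475185 -0.03563543  1.30282365] [ 0.05066599 -0.01311848 -0.99862949]
[-0.04084226  0.92417646  0.61040938] [ 0.42058978 -0.79235312 -0.44190584]
```

View pics/tp.png

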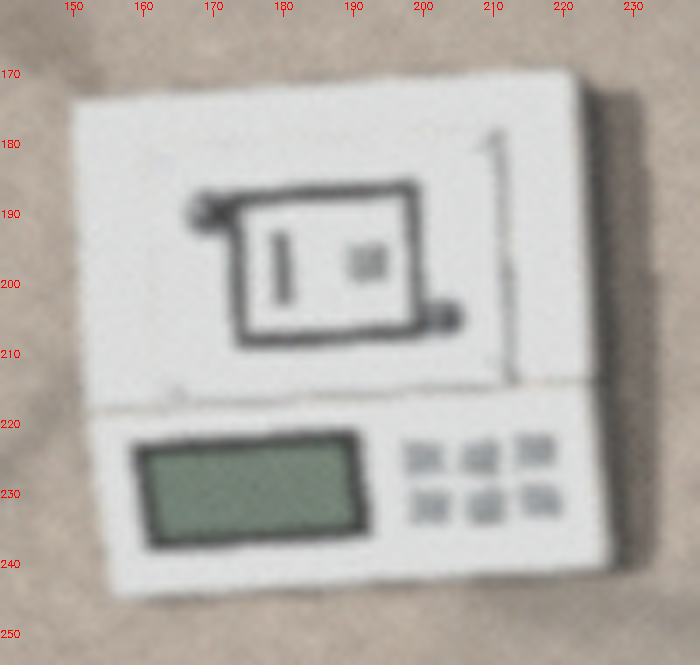

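View pics/tb.png

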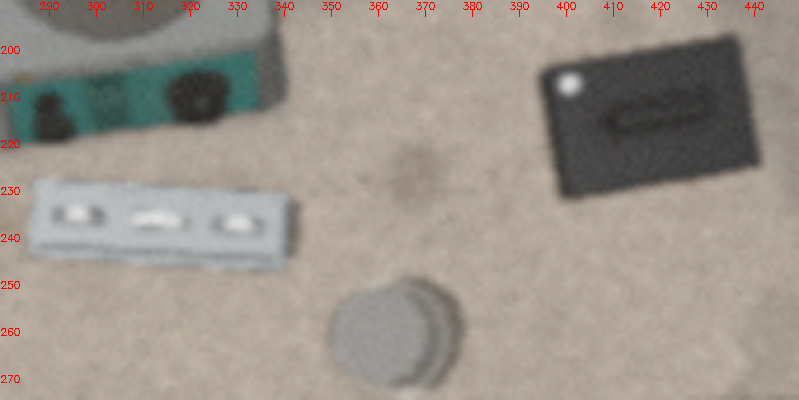

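View pics/sp.png

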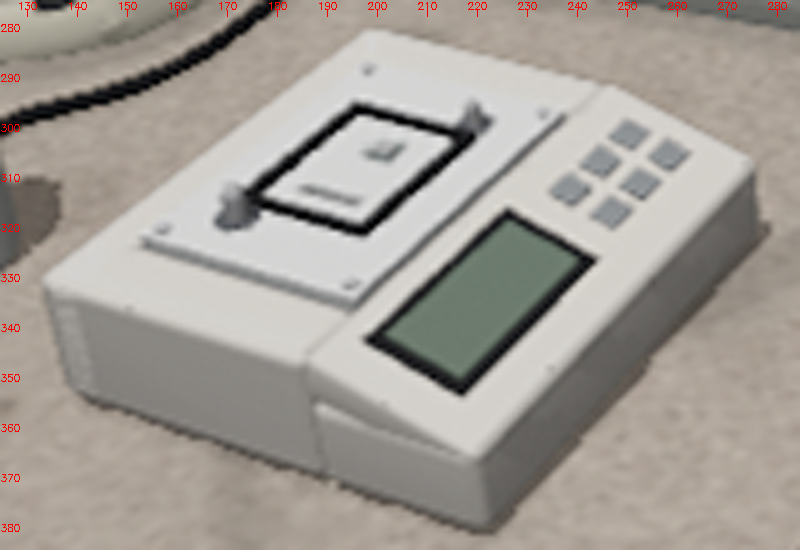

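View pics/sb.png

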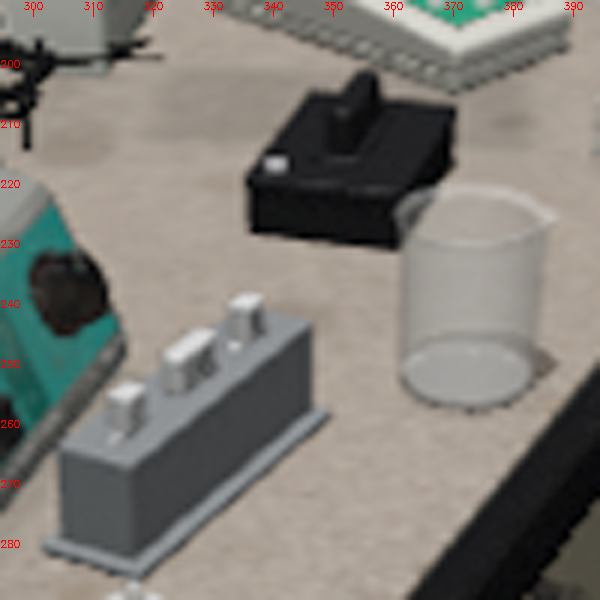

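```bash
cat > m.py <<'E'
from h import *
from scipy.optimize import least_squares
T=cap('top');S=cap('side')
# photometer seat pose from clicked features, in seat axes
L=[[32,38,4],[32,-38,4],[-32,-38,4],[-32,38,4],[24,46,12],[-24,-46,9]]
ut=[(173.2,186.8),(199.7,184.8),(201,207.6),(173.8,209.6),(168.9,189.6),(202.6,204.3)]
us=[(173.0,314.5),(196.5,294.8),(222,301.5),(197.5,321.8),None,None]
def W(p,L): 
    c,s=np.cos(p[2]),np.sin(p[2]);L=np.array(L)/1000.;return np.c_[p[0]+c*L[:,0]-s*L[:,1],p[1]+s*L[:,0]+c*L[:,1],L[:,2]+p[3]]
def res(p):
    P=W([p[0],p[1],p[2],.066],L); a=proj(T,P)-np.array(ut); b=proj(S,P[:4])-np.array(us[:4]); return np.r_[a.ravel(),b.ravel()]
f=least_squares(res,[.45,.4,0]); print('seat',f.x,np.degrees(f.x[2])); print(f.fun.reshape(-1,2).round(1))
for n,uv in(('slot',(180.0,198.0)),('well',(191.7,197))): 
    p=onz(T,uv,.066)[:2]-f.x[:2];c,s=np.cos(f.x[2]),np.sin(f.x[2]);print(n,'top',np.array([[c,s],[-s,c]])@p*1000)
for n,uv in(('slot',(190.5,313.3)),('well',(200.8,304.8))): 
    p=onz(S,uv,.066)[:2]-f.x[:2];print(n,'side',np.array([[c,s],[-s,c]])@p*1000)
# hood
L2=[[42,62,34],[42,-62,34],[-42,-62,34],[-42,62,34]]
ut2=[(395,204),(436.5,197),(441,224),(400,231)]
us2=[(336,218.5),(None),(370.5,206.8),(None)]
def res2(p):
    P=W([p[0],p[1],p[2],0.],L2); return (proj(T,P)-np.array(ut2)).ravel()
g=least_squares(res2,[.45,-.3,0]); print('hood',g.x,np.degrees(g.x[2]),g.fun.round(1)); print(proj(S,W([*g.x,0],L2)).round(1))
# tabs
for n,u in(('n+',(296,234.5)),('mid',(312.8,236)),('n-',(330,236.8))): print(n,onz(T,u,.068))
L3=[[18,75,50],[18,-75,50],[-18,-75,50],[-18,75,50]]
ut3=[(287,227.5),(340,231),(340,246.5),(286,242.5)]
def res3(p):return (proj(T,W([*p,0.],L3))-np.array(ut3)).ravel()
b=least_squares(res3,[.4,0,0]);print('block',b.x,np.degrees(b.x[2]),b.fun.round(1))
print(proj(S,W([*b.x,0],L3+[[0,0,68],[0,48,68],[0,-48,68]])).round(1))
for n,u,z in(('bottle',(246,266),.08),('beaker',(362,261),.086),('trayc',(473,257),.04)):print(n,onz(T,u,z))
E
python3 m.py
```

```text
seat [0.5674662  0.33244006 0.04279814] 2.452152852089294
[[-0.7  0.3]
 [ 0.   0.7]
 [-0.2  0.7]
 [-0.3  0.3]
 [-0.1  0.1]
 [ 0.5  0.7]
 [-0.9 -1.1]
 [-0.2 -0.5]
 [-0.9 -0.7]
 [ 0.4 -1. ]]
slot top [ 0.85609501 19.67864665]
well top [  1.70194317 -13.06842234]
slot side [ 2.15592841 18.90409497]
well side [  2.13020111 -13.96630938]
hood [ 0.51352071 -0.3228942   0.14819113] 8.490726575697396 [-0.5 -0.8  0.1 -0.8  0.8  0.7 -0.4  0.8]
[[333.9 219.1]
 [345.4 204.4]
 [370.6 207. ]
 [360.7 222.2]]
n+ [0.4589208  0.02882281 0.068     ]
mid [ 0.45384993 -0.0180456   0.068     ]
n- [ 0.45071485 -0.0660988   0.068     ]
block [ 0.45220455 -0.0190593  -0.08625905] -4.9422796490275696 [ 0.3  1.3  0.   1.3 -0.8 -1.5  0.4 -1.1]
[[303.5 264.2]
 [335.1 240.6]
 [346.8 243.5]
 [315.9 267.9]
 [325.8 247.2]
 [315.5 254.9]
 [335.6 239.9]]
bottle [0.3739841  0.16717588 0.08      ]
beaker [ 0.3816216 -0.1523814  0.086    ]
trayc [ 0.38641996 -0.47540698  0.04      ]
```

Run:
```python
from h import *
T=cap('top');S=cap('side')
crop(T[0],260,130,350,260,5,'tst.png');crop(S[0],210,145,330,290,5,'sst.png')
```

```text
(no output)
```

View pics/tst.png

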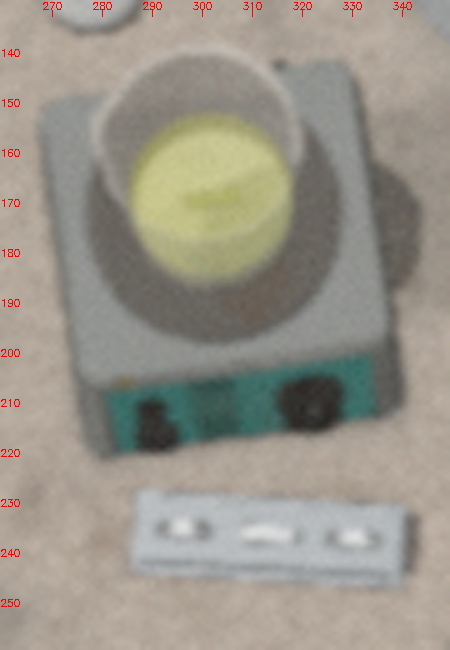

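View pics/sst.png

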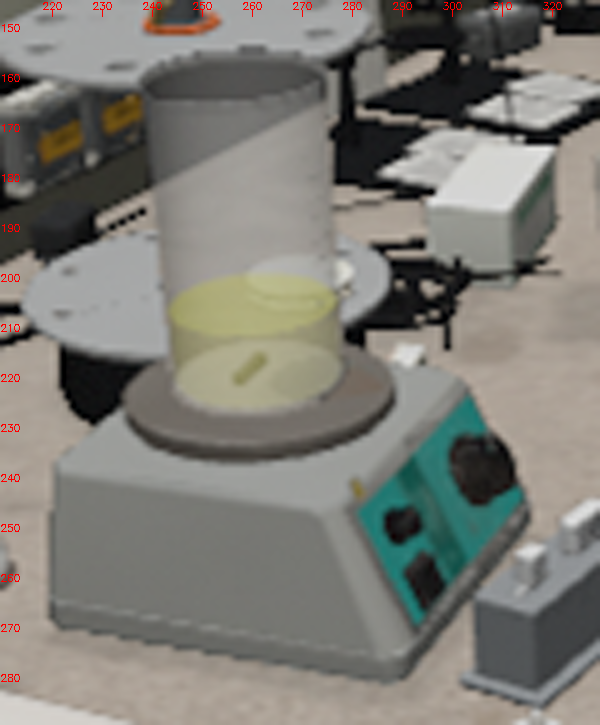

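Run:
```python
from h import *
T=cap('top');S=cap('side')
for n,a,b in(('fl top corner',(277,208),(274,246)),('fr top corner',(335,197),(302,221)),('rr',(330,142),None),('beaker rim ctr',(298,160),(259,161)),('hotplate ctr',(302,172),(257,225))):
    if b: print(n,tri(T,a,S,b))
for u in((277,220),(340,213)):print(onz(T,u,.03))
```

```text
fl top corner [0.53532032 0.08056185 0.0992841 ]
fr top corner [ 0.5572565  -0.08204505  0.09576368]
beaker rim ctr [0.61877527 0.00837944 0.28060512]
hotplate ctr [0.63167879 0.01048056 0.10764298]
[0.50379088 0.08490377 0.03      ]
[ 0.5207886  -0.09732159  0.03      ]
```

```bash
cat > plan.py <<'E'
import sys,numpy as np
from h import *
from scipy.spatial.transform import Rotation as Ro
def plan(x,y,z,yaw,f,n,start=None):
    """rows from measured pose to tool-down pose with jaw axis at yaw deg"""
    s=r.sense(); p=np.array(s['tcp_pos']) ; R=Ro.from_matrix(s['ee_rot'])
    c,q=np.cos(np.radians(yaw)),np.sin(np.radians(yaw))
    G=Ro.from_matrix(np.array([[c,q,0],[q,-c,0],[0,0,-1.]])); d=(R.inv()*G).as_rotvec()
    st=Ro.from_rotvec(d/n); dp=(np.array([x,y,z])-p)/n; rows=[]
    w=np.round(np.degrees(d/n),2)
    for i in range(n):
        sh=R.inv().apply(dp)*100; rows.append([*[round(float(v),2) for v in sh],*[float(v) for v in w],f]); R=R*st
    print(str([rows]).replace(' ','')); print('max',np.abs(np.array(rows)).max(0))
def st():
    s=r.sense();R=s['ee_rot'];print('t',round(s['time_s'],2),'p',np.round(np.array(s['tcp_pos'])*1000,1),'yaw',round(np.degrees(np.arctan2(R[1,0],R[0,0])),2),'tilt',np.round(R[:2,2],4),'F',np.round(s['wrist_force'],1),'M',np.round(s['moment'],2),'w',round(s['gripper_width']*87,1),'j',np.round(s['joints'],1))
if __name__=='__main__':
    st(); a=[float(v) for v in sys.argv[1:]]
    if a: plan(*a[:5],int(a[5]))
E
python3 plan.py .4535 -.0185 .2 175.1 0 12
```

```text
t 0.5 p [ 258.7 -568.9  222.5] yaw 114.45 tilt [-0.0001  0.0001] F [ 1.5  0.1 -0.6] M [-0.01  0.05 -0.01] w 86.9 j [-50.7  22.    0.4  -0.  -68.4 -14.8]
[[[3.5,3.38,0.19,0.0,-0.0,-5.05,0.0],[3.19,3.67,0.19,0.0,-0.0,-5.05,0.0],[2.86,3.94,0.19,0.0,-0.0,-5.05,0.0],[2.5,4.17,0.19,0.0,-0.0,-5.05,0.0],[2.12,4.38,0.19,0.0,-0.0,-5.05,0.0],[1.73,4.55,0.19,0.0,-0.0,-5.05,0.0],[1.32,4.68,0.19,0.0,-0.0,-5.05,0.0],[0.9,4.78,0.19,0.0,-0.0,-5.05,0.0],[0.48,4.84,0.19,0.0,-0.0,-5.05,0.0],[0.05,4.86,0.19,0.0,-0.0,-5.05,0.0],[-0.38,4.85,0.19,0.0,-0.0,-5.05,0.0],[-0.81,4.8,0.19,0.0,-0.0,-5.05,0.0]]]
max [3.5  4.86 0.19 0.   0.   5.05 0.  ]
```

{"method": "move_arm", "body": {
  "series": [
    [[3.5,3.4,0.2,0,0,-5,0],[3.2,3.7,0.2,0,0,-5,0],[2.9,3.9,0.2,0,0,-5,0],[2.5,4.2,0.2,0,0,-5,0],[2.1,4.4,0.2,0,0,-5,0],[1.7,4.6,0.2,0,0,-5,0],[1.3,4.7,0.2,0,0,-5,0],[0.9,4.8,0.2,0,0,-5,0],[0.5,4.8,0.2,0,0,-5,0],[0,4.9,0.2,0,0,-5,0],[-0.4,4.8,0.2,0,0,-5,0],[-0.8,4.8,0.2,0,0,-5,0]]
  ]
}}

```text
time_s: 2.0
tcp_pos: [0.4583, -0.0175, 0.1989]
ee_rot: [[-0.996, 0.093, 0.001], [0.093, 0.996, 0.0], [-0.001, 0.0, -1.0]]
wrist_force: [0.5, -1.4, -0.1]
gripper_width: 0.499
```

```bash
python3 plan.py .4535 -.0185 .1 175.1 0 4
python3 - <<'E'
from h import *
T=cap('top');S=cap('side');crop(T[0],240,120,400,280,4,'t1.png');crop(S[0],260,100,420,290,3.1,'s1.png')
E
```

```text
t 2.0 p [458.3 -17.5 198.9] yaw 174.64 tilt [0.0011 0.0002] F [ 0.5 -1.4 -0.1] M [-0.04 -0.   -0.  ] w 43.4 j [ 18.2   6.8 -24.    0.  -59.1 -23.6]
[[[0.12,-0.04,2.47,0.0,0.02,-0.12,0.0],[0.12,-0.04,2.47,0.0,0.02,-0.12,0.0],[0.12,-0.04,2.47,0.0,0.02,-0.12,0.0],[0.12,-0.03,2.47,0.0,0.02,-0.12,0.0]]]
max [0.12 0.04 2.47 0.   0.02 0.12 0.  ]
```

View pics/s1.png

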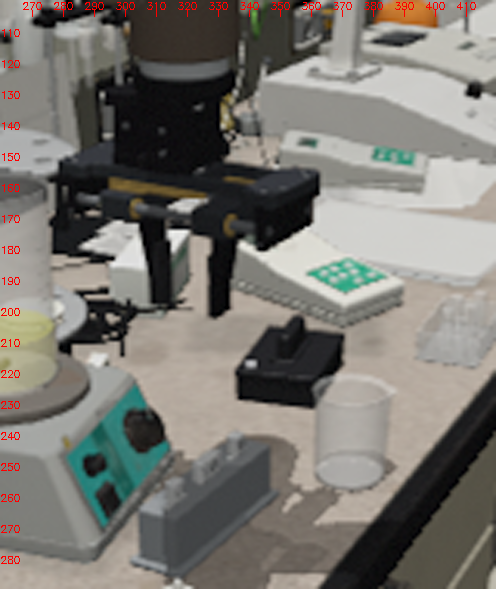

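View pics/t1.png

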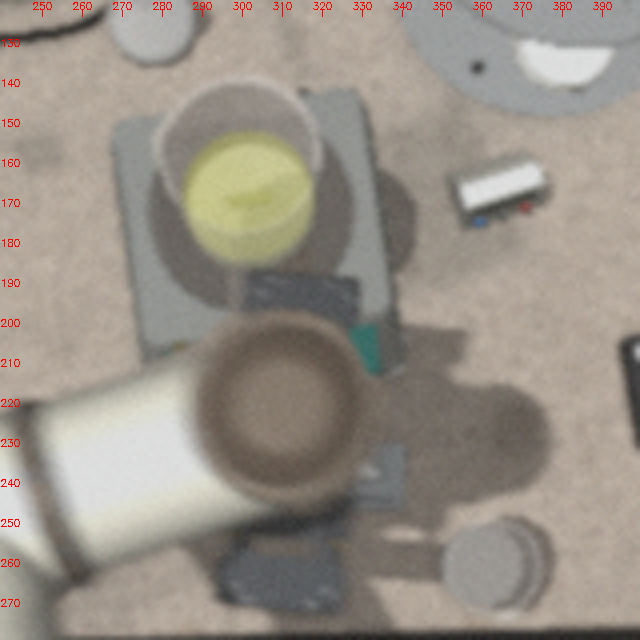

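{"method": "move_arm", "body": {
  "series": [
    [[0.15,-0.05,2.5,0,0,-0.1,0],[0.15,-0.05,2.5,0,0,-0.1,0],[0.1,0,2.5,0,0,-0.1,0],[0.1,0,2.4,0,0,-0.1,0],[0,0,0.5,0,0,0,0],[0,0,0,0,0,0,0]]
  ]
}}

```text
time_s: 2.85
tcp_pos: [0.453, -0.02, 0.0949]
ee_rot: [[-0.996, 0.09, 0.0], [0.09, 0.996, -0.0], [-0.0, -0.0, -1.0]]
wrist_force: [0.2, 0.3, 0.1]
gripper_width: 0.503
```

```bash
python3 plan.py .4535 -.0185 .057 175.1 0 4
python3 - <<'E'
from h import *
S=cap('side');crop(S[0],270,180,370,290,6,'s2.png')
p=r.sense()['tcp_pos'];print(proj(S,[p,[.4535,-.0185,.068]]))
E
```

```text
t 2.85 p [453.  -20.   94.9] yaw 174.84 tilt [ 0.0004 -0.0002] F [0.2 0.3 0.1] M [-0.    0.09 -0.05] w 43.7 j [ 18.1  13.9 -32.9   0.  -43.2 -23.3]
[[[-0.01,0.04,0.95,-0.0,0.01,-0.07,0.0],[-0.01,0.04,0.95,-0.0,0.01,-0.07,0.0],[-0.01,0.04,0.95,-0.0,0.01,-0.07,0.0],[-0.01,0.04,0.95,-0.0,0.01,-0.07,0.0]]]
max [0.01 0.04 0.95 0.   0.01 0.07 0.  ]
[[325.30139499 237.2061541 ]
 [325.27678399 247.16083638]]
```

View pics/s2.png

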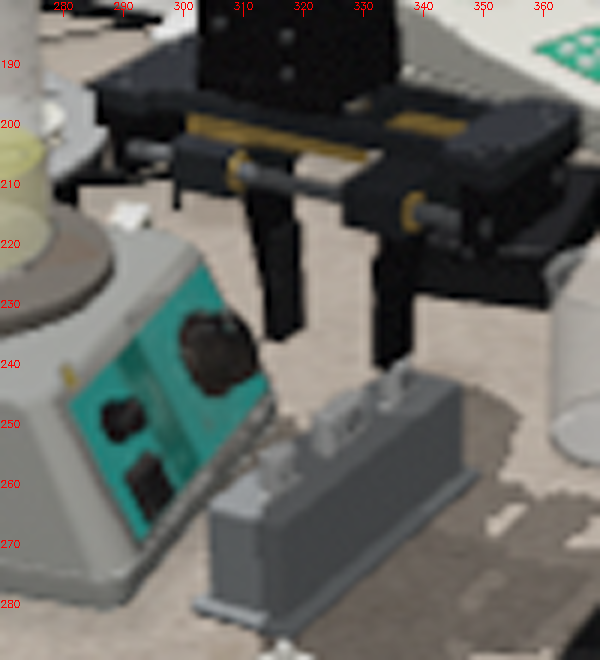

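{"method": "move_arm", "body": {
  "series": [
    [[0,0.05,0.95,0,0,-0.1,0],[0,0.05,0.95,0,0,-0.1,0],[0,0.05,0.95,0,0,0,0],[0,0,0.95,0,0,0,0],[0,0,0,0,0,0,-0.3],[0,0,0,0,0,0,-0.7],[0,0,0,0,0,0,-1],[0,0,0,0,0,0,-1],[0,0,0,0,0,0,-1],[0,0,0,0,0,0,-1]]
  ]
}}

```text
time_s: 4.15
tcp_pos: [0.4531, -0.0181, 0.0568]
ee_rot: [[-0.996, 0.086, 0.001], [0.086, 0.996, 0.0], [-0.001, 0.0, -1.0]]
wrist_force: [0.4, -0.1, 2.0]
gripper_width: 0.109
```

```bash
python3 plan.py
python3 - <<'E'
from h import *
S=cap('side');crop(S[0],270,180,370,290,6,'s3.png')
E
```

```text
t 4.15 p [453.1 -18.1  56.8] yaw 175.06 tilt [0.0007 0.0001] F [ 0.4 -0.1  2. ] M [-0.01  0.07  0.01] w 9.5 j [ 18.3  17.5 -35.4   0.  -37.1 -23.3]
```

View pics/s3.png

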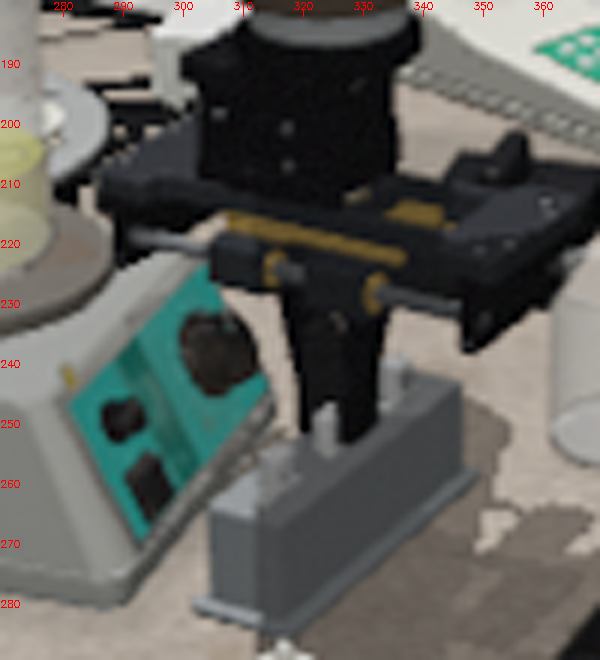

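{"method": "move_arm", "body": {
  "series": [
    [[0,0,-0.5,0,0,0,-1],[0,0,-1.5,0,0,0,-1],[0,0,-2,0,0,0,-1],[0,0,-2.5,0,0,0,-1],[0,0,-2.5,0,0,0,-1],[0,0,-2.5,0,0,0,-1],[0,0,0,0,0,0,-1]]
  ]
}}

```text
time_s: 5.08
tcp_pos: [0.4537, -0.018, 0.1732]
ee_rot: [[-0.996, 0.086, 0.004], [0.086, 0.996, 0.001], [-0.004, 0.002, -1.0]]
wrist_force: [-0.6, 0.1, -0.4]
gripper_width: 0.108
```

```bash
python3 plan.py .567 .350 .175 92.45 -1 12
python3 - <<'E'
from h import *
S=cap('side');crop(S[0],270,130,370,290,4,'s4.png')
E
```

```text
t 5.08 p [453.7 -18.  173.2] yaw 175.06 tilt [0.0039 0.0012] F [-0.6  0.1 -0.4] M [0.04 0.09 0.03] w 9.4 j [ 18.3   7.9 -26.9   0.  -55.  -23.3]
[[[-0.68,3.14,-0.01,0.02,0.01,6.88,-1.0],[-0.3,3.19,-0.01,0.02,0.01,6.88,-1.0],[0.09,3.21,-0.01,0.02,0.01,6.88,-1.0],[0.47,3.17,-0.01,0.02,0.01,6.88,-1.0],[0.85,3.09,-0.01,0.02,0.01,6.88,-1.0],[1.21,2.97,-0.01,0.02,0.01,6.88,-1.0],[1.56,2.8,-0.01,0.02,0.01,6.88,-1.0],[1.89,2.6,-0.01,0.02,0.01,6.88,-1.0],[2.18,2.35,-0.01,0.02,0.01,6.88,-1.0],[2.45,2.07,-0.01,0.02,0.01,6.88,-1.0],[2.68,1.76,-0.01,0.02,0.01,6.88,-1.0],[2.87,1.43,-0.01,0.02,0.01,6.88,-1.0]]]
max [2.87 3.21 0.01 0.02 0.01 6.88 1.  ]
```

View pics/s4.png

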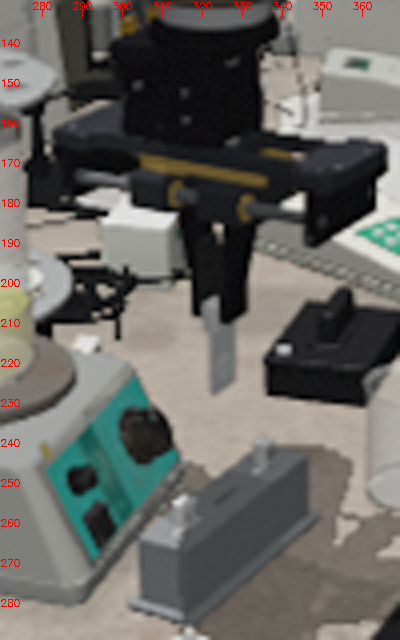

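```bash
python3 plan.py .435 .17 .175 135 -1 6
```

```text
t 5.12 p [452.7 -18.1 171.9] yaw 175.03 tilt [0.0008 0.0008] F [-0.4 -0.2 -1.1] M [0.06 0.12 0.02] w 9.6 j [ 18.3   7.9 -27.   -0.  -55.  -23.3]
[[[0.56,3.1,-0.05,0.01,0.0,6.67,-1.0],[0.92,3.01,-0.05,0.01,0.0,6.67,-1.0],[1.26,2.88,-0.05,0.01,0.0,6.67,-1.0],[1.59,2.72,-0.05,0.01,0.0,6.67,-1.0],[1.9,2.51,-0.05,0.01,0.0,6.67,-1.0],[2.18,2.28,-0.05,0.01,0.0,6.67,-1.0]]]
max [2.18 3.1  0.05 0.01 0.   6.67 1.  ]
```

{"method": "move_arm", "body": {
  "series": [
    [[0.6,3.1,0,0,0,6.7,-1],[0.9,3.0,0,0,0,6.7,-1],[1.3,2.9,0,0,0,6.7,-1],[1.6,2.7,0,0,0,6.7,-1],[1.9,2.5,0,0,0,6.7,-1],[2.2,2.3,0,0,0,6.7,-1],[0,0,0,0,0,0,-1]]
  ]
}}

```text
time_s: 6.0
tcp_pos: [0.4337, 0.1712, 0.1701]
ee_rot: [[-0.707, 0.707, -0.002], [0.707, 0.707, -0.002], [0.001, -0.003, -1.0]]
wrist_force: [-0.5, 0.3, -0.5]
gripper_width: 0.115
```

```bash
python3 plan.py .567 .350 .175 92.45 -1 8
```

```text
t 6.0 p [433.7 171.2 170.1] yaw 135.0 tilt [-0.0024 -0.0016] F [-0.5  0.3 -0.5] M [-0.04  0.01  0.01] w 10.0 j [ 41.6   9.5 -25.4  -0.  -55.3 -86.5]
[[[0.4,2.76,-0.07,-0.02,0.0,5.32,-1.0],[0.66,2.71,-0.07,-0.02,0.0,5.32,-1.0],[0.9,2.64,-0.07,-0.02,0.0,5.32,-1.0],[1.15,2.54,-0.07,-0.02,0.0,5.32,-1.0],[1.38,2.42,-0.06,-0.02,0.0,5.32,-1.0],[1.59,2.29,-0.06,-0.02,0.0,5.32,-1.0],[1.8,2.13,-0.06,-0.02,0.0,5.32,-1.0],[1.99,1.95,-0.06,-0.02,0.0,5.32,-1.0]]]
max [1.99 2.76 0.07 0.02 0.   5.32 1.  ]
```

{"method": "move_arm", "body": {
  "series": [
    [[0.4,2.8,-0.1,0,0,5.3,-1],[0.7,2.7,-0.1,0,0,5.3,-1],[0.9,2.6,-0.1,0,0,5.3,-1],[1.1,2.5,-0.1,0,0,5.3,-1],[1.4,2.4,0,0,0,5.3,-1],[1.6,2.3,0,0,0,5.3,-1],[1.8,2.1,0,0,0,5.3,-1],[2.0,2.0,0,0,0,5.3,-1],[0,0,0,0,0,0,-1],[0,0,0,0,0,0,-1]]
  ]
}}

```text
time_s: 7.25
tcp_pos: [0.567, 0.3475, 0.1742]
ee_rot: [[-0.043, 0.999, -0.002], [0.999, 0.043, -0.002], [-0.002, -0.003, -1.0]]
wrist_force: [-0.1, 0.4, -0.5]
gripper_width: 0.109
```

```bash
python3 plan.py
python3 - <<'E'
from h import *
T=cap('top');S=cap('side');crop(T[0],130,150,250,260,5,'t5.png');crop(S[0],140,180,270,340,4,'s5.png')
p=r.sense()['tcp_pos'];print(proj(S,[p,p-[0,0,.05]]),proj(T,[p]))
E
```

```text
t 7.25 p [567.  347.5 174.2] yaw 92.47 tilt [-0.0025 -0.0019] F [-0.1  0.4 -0.5] M [-0.06 -0.03 -0.01] w 9.5 j [  45.4   27.9    2.8   -0.   -65.1 -132.9]
[[184.06000525 265.1547267 ]
 [187.98284507 287.46965971]] [[168.2731184  192.40774042]]
```

View pics/s5.png

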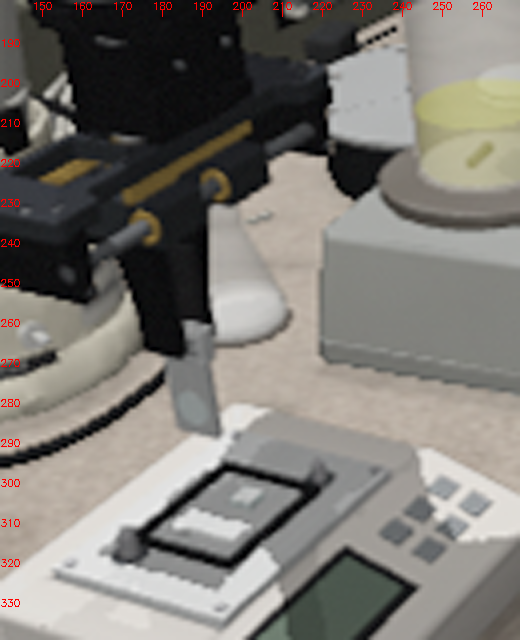

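View pics/t5.png

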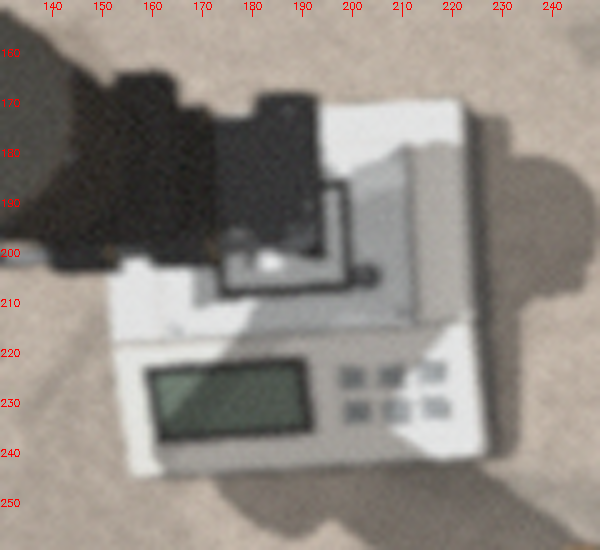

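```bash
cat > slot.py <<'E'
from h import *
def cen(im,x0,y0,x1,y1):
    g=im[y0:y1,x0:x1].mean(2).astype(float); bg=np.percentile(g,60); w=np.clip(bg-15-g,0,None); yy,xx=np.mgrid[y0:y1,x0:x1]
    A=np.array([(w*xx).sum(),(w*yy).sum()])/w.sum()
    c=np.cov(np.c_[xx.ravel(),yy.ravel()].T,aweights=w.ravel()); return A,c
T0=(cv2.imread('pics/top0.png'),)+cap('top')[1:];S0=(cv2.imread('pics/side0.png'),)+cap('side')[1:]
a,_=cen(T0[0],177,190,184,206); b,_=cen(S0[0],182,308,199,318)
print('slot px',a,b,'top',onz(T0,a,.066),'side',onz(S0,b,.066),'tri',tri(T0,a,S0,b))
a,_=cen(T0[0],187,192,196,202); b,_=cen(S0[0],196,300,207,309)
print('well',a,b,onz(T0,a,.0695),onz(S0,b,.0695))
E
python3 slot.py
```

```text
slot px [179.89486339 197.90863388] [186.15622815 314.39586455] top [0.56774224 0.35243013 0.066     ] side [0.57416609 0.35814008 0.066     ] tri [0.5716842  0.35563761 0.06431601]
well [192.3136295  197.12414627] [201.71133163 304.9302029 ] [0.56885149 0.3167436  0.0695    ] [0.56423521 0.32203822 0.0695    ]
```

Run:
```python
from h import *
S0=cv2.imread('pics/side0.png'); T0=cv2.imread('pics/top0.png')
np.set_printoptions(linewidth=200)
print(S0[306:322,178:204].mean(2).astype(int))
print(T0[188:210,172:202].mean(2).astype(int))
```

```text
[[213 217 201 144  59  24  11  76 171 211 216 213 212 211 211 211 211 211 209 196 164 135 128 127 114 127]
 [218 202 144  61  21   9  35 167 212 215 212 212 211 211 211 211 211 211 212 210 205 202 192 181 166 183]
 [179 132  62  18   3  33 163 211 215 212 211 211 211 211 211 211 211 211 211 212 213 213 211 209 206 208]
 [ 89  40  14  15 125 186 210 215 212 211 211 211 211 211 211 211 211 211 211 212 211 211 212 212 212 212]
 [ 20  13  35 164 207 213 214 213 213 212 212 212 212 211 211 211 211 211 211 211 211 211 211 211 212 212]
 [  8  34 164 211 216 214 214 211 204 203 209 214 213 213 212 211 211 211 211 211 211 211 211 211 212 214]
 [ 83 174 211 215 213 209 192 160 140 149 170 180 193 209 215 214 213 212 212 212 211 211 211 212 214 206]
 [184 219 219 215 213 211 196 175 150 125 133 137 148 163 175 194 204 207 212 213 212 212 213 215 208 167]
 [128 156 182 211 219 218 214 210 205 201 193 168 148 140 134 149 158 167 176 190 206 213 216 200 151  84]
 [ 25  41  94 136 153 167 187 211 220 218 215 208 204 195 185 169 139 133 156 192 211 216 201 144  60  21]
 [ 10   9  12  19  39  69 103 
[... 2619 characters left out ...]
214 214 220 221 220 220 219 221 221 220 219 222 219 221 220 219 210 173 123 106 125]
 [192 142 129 171 211 218 219 220 221 221 220 221 220 221 221 220 221 218 217 208 207 206 203 206 202 193 159 119 103 115]
 [200 157 132 165 201 207 203 205 204 202 203 201 196 199 196 199 199 196 180 174 167 158 156 155 157 147 127 102  98 112]
 [207 162 124 139 160 159 151 151 152 150 149 144 142 140 145 144 141 139 130 122 117 111 110 108 111 109 106 105 124 148]
 [204 167 120 106 115 108 104 102 108 110 110 107 104 112 118 119 130 127 132 138 136 137 134 136 136 143 149 156 170 188]
 [210 186 152 141 137 135 135 140 138 138 146 145 150 153 164 169 174 177 186 196 197 199 195 198 197 199 201 206 209 216]]
```

```bash
cat > slot2.py <<'E'
from h import *
T0=(cv2.imread('pics/top0.png'),)+cap('top')[1:];S0=(cv2.imread('pics/side0.png'),)+cap('side')[1:]
g=S0[0].mean(2); yy,xx=np.mgrid[:480,:640]; m=(xx>=182)&(xx<=198)&(abs(yy-(312.3+(xx-185)*.27))<=2.2)
w=np.where(m,np.clip(209-g,0,None),0); b=np.array([(w*xx).sum(),(w*yy).sum()])/w.sum()
g=T0[0].mean(2); m=(xx>=177)&(xx<=183)&(yy>=190)&(yy<=206); w=np.where(m,np.clip(212-g,0,None),0); a=np.array([(w*xx).sum(),(w*yy).sum()])/w.sum()
print(a,b,onz(T0,a,.066),onz(S0,b,.066),tri(T0,a,S0,b))
# slot direction check in side: predicted ends for yaw 2.45
for c,o in((T0,onz(T0,a,.066)),(S0,onz(S0,b,.066))):
    for e in(-.0145,.0145): print(proj(c,[o+[e*np.cos(.0428),e*np.sin(.0428),0]]).round(1))
E
python3 slot2.py
```

```text
[179.88582146 198.13818455] [190.86671956 313.7695359 ] [0.56709567 0.35245703 0.066     ] [0.56701953 0.35236825 0.066     ] [0.56704183 0.3524119  0.06603222]
[[180.1 203.3]]
[[179.7 193. ]]
[[196.7 315.4]]
[[185.1 312.1]]
```

```bash
python3 plan.py .5671 .3524 .126 92.45 -1 4
```

```text
t 7.55 p [567.4 348.4 175.9] yaw 92.46 tilt [0.0002 0.0002] F [-0.4  0.2  0.2] M [ 0.   -0.04 -0.  ] w 9.5 j [  45.4   27.8    2.9   -0.   -65.1 -133. ]
[[[0.1,-0.0,1.25,0.0,-0.0,0.0,-1.0],[0.1,-0.0,1.25,0.0,-0.0,0.0,-1.0],[0.1,-0.0,1.25,0.0,-0.0,0.0,-1.0],[0.1,-0.0,1.25,0.0,-0.0,0.0,-1.0]]]
max [0.1  0.   1.25 0.   0.   0.   1.  ]
```

{"method": "move_arm", "body": {
  "series": [
    [[0.1,0,1.25,0,0,0,-1],[0.1,0,1.25,0,0,0,-1],[0.1,0,1.25,0,0,0,-1],[0.1,0,1.25,0,0,0,-1],[0,0,0,0,0,0,-1],[0,0,0,0,0,0,-1]]
  ]
}}

```text
time_s: 8.3
tcp_pos: [0.5678, 0.353, 0.1258]
ee_rot: [[-0.043, 0.999, 0.001], [0.999, 0.043, 0.0], [0.0, 0.001, -1.0]]
wrist_force: [0.2, -0.0, -0.4]
gripper_width: 0.111
```

```bash
python3 plan.py
cat > bl.py <<'E'
from h import *
import sys
S=cap('side');T=cap('top');s=r.sense();p=s['tcp_pos'];R=s['ee_rot']
dz=.007
# blade outline in tool frame: x slide=tool y
def pt(a,b,h): return p+R@np.array([b,a,0])+np.array([0,0,h])
B=[pt(a,b,-dz-h) for a in(-.013,.013) for b in(-.002,.002) for h in(.0,.044)]
u=proj(S,B);print(u.round(1).tolist())
im=S[0]; x0,y0,s_=160,250,12
a=cv2.resize(im[250:325,160:220],None,fx=10,fy=8*10/8,interpolation=cv2.INTER_NEAREST)
x0,y0=160,250
def q(v): return (int((v[0]-x0+.5)*10),int((v[1]-y0+.5)*10))
for i in range(0,8,2): cv2.line(a,q(u[i]),q(u[i+1]),(0,0,255),1)
for i,j in((1,3),(5,7),(1,5),(3,7)): cv2.line(a,q(u[i]),q(u[j]),(0,255,0),1)
c,sn=np.cos(.0428),np.sin(.0428)
sl=[np.array([.5671,.3524,.066])+np.array([c*e-sn*f,sn*e+c*f,0]) for e,f in((-.0145,-.003),(.0145,-.003),(.0145,.003),(-.0145,.003))]
v=proj(S,sl)
for i in range(4): cv2.line(a,q(v[i]),q(v[(i+1)%4]),(255,0,0),1)
cv2.imwrite('pics/'+sys.argv[1],a)
E
python3 bl.py b1.png
```

```text
t 8.3 p [567.8 353.  125.8] yaw 92.46 tilt [0.0006 0.0002] F [ 0.2 -0.  -0.4] M [-0.05 -0.   -0.06] w 9.7 j [  45.7   30.5   -0.3    0.   -59.3 -133.3]
[[192.3, 292.2], [195.5, 311.0], [190.9, 293.2], [194.2, 312.0], [181.7, 289.4], [185.1, 308.1], [180.3, 290.4], [183.8, 309.1]]
```

View pics/b1.png

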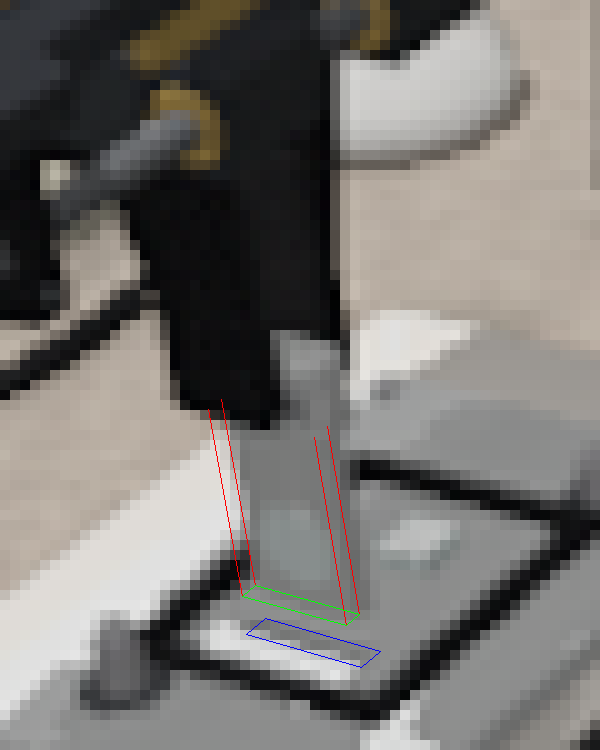

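Run:
```python
from h import *
S=cap('side')
a=S[0][278:320,172:206]; a=cv2.convertScaleAbs(a,alpha=1.6,beta=-60); cv2.imwrite('pics/b2.png',cv2.resize(a,None,fx=14,fy=14,interpolation=cv2.INTER_NEAREST))
np.set_printoptions(linewidth=200); print(S[0][280:316,176:204].mean(2).astype(int))
```

```text
[[  6  13  13 ... 165 167 166]
 [  7  12  12 ... 210 201 180]
 [ 27  10  12 ... 219 219 214]
 ...
 [ 15  50 112 ... 144 137 103]
 [ 25  44  78 ... 129  90  46]
 [ 20  28  31 ...  86  32  15]]
```

View pics/b2.png

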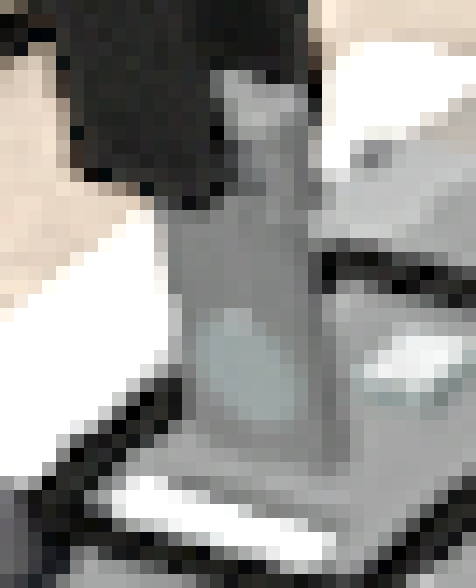

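Run:
```python
from h import *
S=cap('side')
g=S[0].mean(2).astype(int)
print('     ',*range(178,202))
for y in range(280,316): print(y,*['%3d'%v for v in g[y,178:202]])
```

```text
178 179 180 181 182 183 184 185 186 187 188 189 190 191 192 193 194 195 196 197 198 199 200 201
280  14  18  15  14  15  13   9  18  21  23  26  24  22  21  17   5 126 171 173 169 174 173 166 165
281  11  16  14  12  14  10  12  14  20  22  23  22  23  22  16   5  87 157 175 192 210 212 211 209
282  14  14  15  14  15  16  12  11  16  25  23  16  18  16  14   9  73 155 200 216 222 223 221 219
283  11  13  14  17  15  13  14  12  11  80 127 125  87  48  15   4  50 182 221 220 222 223 220 218
284  13  11  16  14  13  12  13  12  13  73 130 144 133 130 135 110  40 188 225 220 221 223 220 219
285  11  15  14  12  14  14  11  11  13  64 125 145 142 143 145 127  61 185 225 221 222 222 221 222
286  12  15  16  15  11  14  13   9  10  58 121 146 152 144 125 114  86 187 225 223 224 224 225 206
287  13  16  14  14  16  17  14  14  10  40 108 134 134 125 111 107 128 199 227 213 187 185 188 169
288   5  13  13  11  14  14  14  16  12  19  81 111 118 118 111 107 143 207 209 164 131 130 148 155
289   4  12  14  13  14  18  13  15   9  11  65 100 120 125 116 106 130 206 205 136 113 133 153 157
290 
[... 1895 characters left out ...]

309  55  25  12  24  75 117 138 141 132 124 121 122 122 122 120 120 120 110 112 134 143 141 140 140
310  16   9  47 122 143 139 142 142 141 137 136 128 126 128 122 122 120 112 115 134 142 140 140 140
311   9  47 106 139 141 138 139 139 141 142 144 141 137 137 136 132 122 119 130 139 141 140 140 140
312  49 108 133 182 208 181 128 113 115 123 131 134 138 144 145 143 138 137 140 141 140 141 141 141
313 113 139 187 217 222 212 193 180 160 125 116 120 124 128 133 141 144 144 145 141 141 140 142 143
314  77 102 175 217 223 222 218 215 210 204 195 165 130 119 119 124 128 131 136 138 141 141 143 129
315  32  46  99 141 157 169 190 213 223 221 218 212 207 196 185 167 129 120 127 137 141 143 130  85
```

Run:
```python
from h import *
S=cap('side');s=r.sense();p=s['tcp_pos'];R=s['ee_rot']
for b in(.005,.013,.017):
    print(b,proj(S,[p+R@np.array([b,a,0]) for a in(-.0095,.0095)]).round(1).tolist())
T=cap('top');crop(T[0],150,165,235,235,9,'t6.png')
```

```text
0.005 [[188.1, 290.6], [180.3, 288.6]]
0.013 [[185.4, 292.6], [177.6, 290.6]]
0.017 [[184.0, 293.7], [176.2, 291.6]]
```

View pics/t6.png

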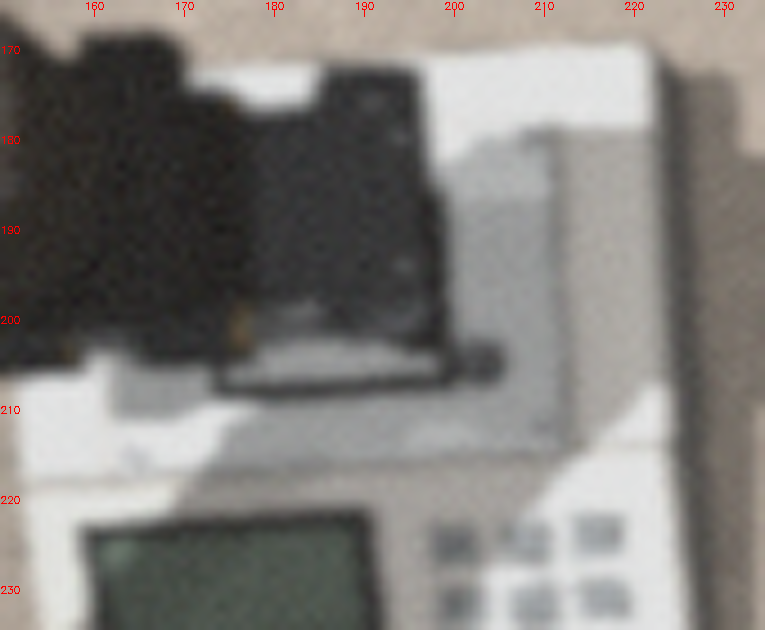

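{"method": "move_arm", "body": {
  "series": [
    [[0,0.35,0,0,0,0,-1],[0,0,0.6,0,0,0,-1],[0,0,0,0,0,0,-1],[0,0,0,0,0,0,-1]]
  ]
}}

```text
time_s: 9.1
tcp_pos: [0.5709, 0.3529, 0.1193]
ee_rot: [[-0.043, 0.999, -0.0], [0.999, 0.043, -0.0], [-0.0, -0.0, -1.0]]
wrist_force: [-1.3, 0.1, -0.8]
gripper_width: 0.112
```

```bash
python3 plan.py; sed -i 's/inf=0//' bl.py; sed -i 's/p+R@np.array(\[b,a,0\])/p+R@np.array([b,a-.0039,0])/; s/^dz=.*/dz=.006/' bl.py; python3 bl.py b3.png
```

```text
t 9.1 p [570.9 352.9 119.3] yaw 92.46 tilt [-0.0003 -0.0004] F [-1.3  0.1 -0.8] M [ 0.01 -0.02 -0.05] w 9.7 j [  45.5   31.1   -0.2    0.   -58.8 -133. ]
[[193.1, 294.7], [196.3, 313.3], [191.7, 295.7], [195.0, 314.4], [182.5, 291.9], [185.9, 310.4], [181.2, 292.9], [184.6, 311.5]]
```

View pics/b3.png

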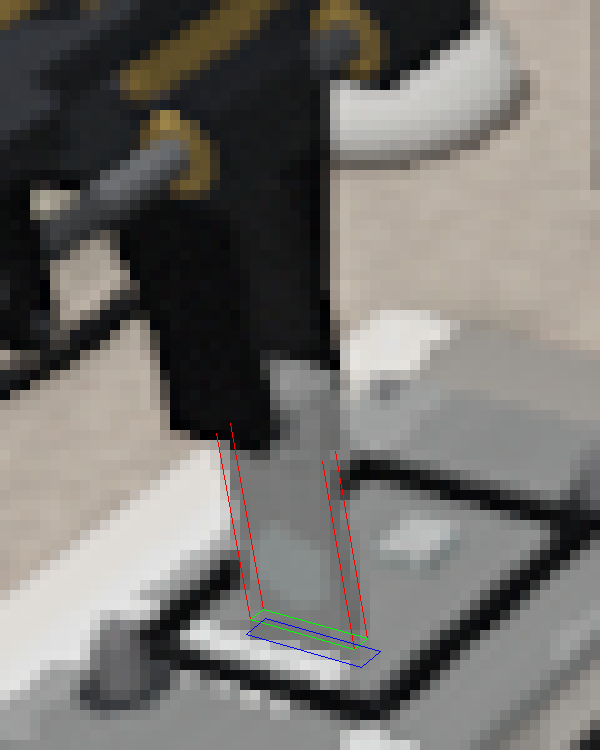

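{"method": "move_arm", "body": {
  "series": [
    [[0.03,0,0.2,0,0,0,-1],[-0.06,0,0.2,0,0,0,-1],[0,0,0.2,0,0,0,-1],[0,0,0.2,0,0,0,-1],[0,0,0.1,0,0,0,-1],[0,0,0,0,0,0,-1]]
  ]
}}

```text
time_s: 9.95
tcp_pos: [0.5709, 0.3527, 0.1104]
ee_rot: [[-0.043, 0.999, -0.0], [0.999, 0.043, -0.0], [-0.0, -0.0, -1.0]]
wrist_force: [0.4, -0.6, -0.9]
gripper_width: 0.107
```

```bash
python3 plan.py; python3 bl.py b4.png
```

```text
t 9.95 p [570.9 352.7 110.4] yaw 92.45 tilt [-0.0001 -0.0001] F [ 0.4 -0.6 -0.9] M [-0.05 -0.04  0.02] w 9.3 j [  45.5   31.5   -0.8   -0.   -57.7 -133. ]
[[193.8, 298.4], [197.0, 317.0], [192.5, 299.5], [195.7, 318.0], [183.3, 295.6], [186.6, 314.0], [182.0, 296.7], [185.4, 315.1]]
```

View pics/b4.png

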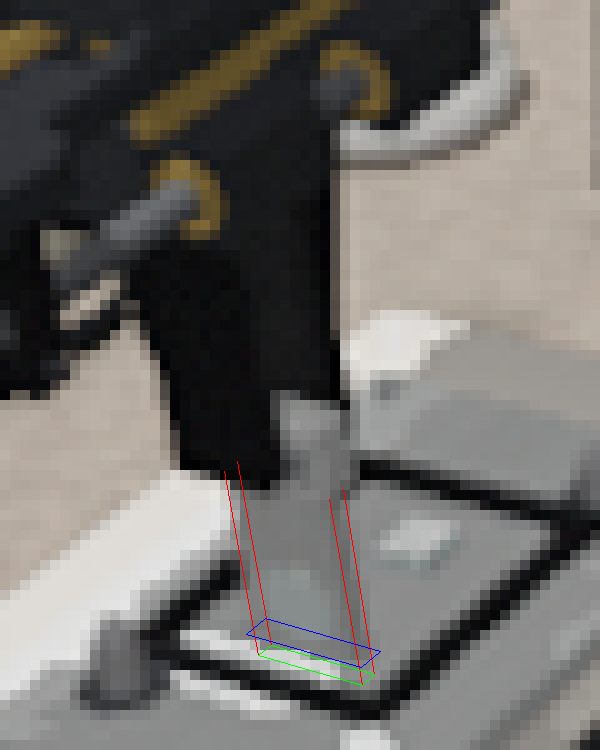

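{"method": "move_arm", "body": {
  "series": [
    [[0,0,0.3,0,0,0,-1],[0,0,0.3,0,0,0,-1],[0,0,0.3,0,0,0,-1],[0,0,0.3,0,0,0,-1],[0,0,0.3,0,0,0,-1],[0,0,0,0,0,0,-1]]
  ]
}}

```text
time_s: 10.8
tcp_pos: [0.5708, 0.3525, 0.0952]
ee_rot: [[-0.043, 0.999, -0.001], [0.999, 0.043, -0.0], [-0.0, -0.001, -1.0]]
wrist_force: [0.7, 0.3, 0.0]
gripper_width: 0.113
```

```bash
python3 plan.py
```

```text
t 10.8 p [570.8 352.5  95.2] yaw 92.45 tilt [-0.0005 -0.0005] F [0.7 0.3 0. ] M [0.03 0.   0.  ] w 9.8 j [  45.5   32.4   -1.7   -0.   -56.  -133. ]
```

{"method": "move_arm", "body": {
  "series": [
    [[0,0,0.4,0,0,0,-1],[0,0,0.4,0,0,0,-1],[0,0,0.4,0,0,0,-1],[0,0,0.4,0,0,0,-1],[0,0,0.3,0,0,0,-1],[0,0,0.1,0,0,0,-1],[0,0,0,0,0,0,-1]]
  ]
}}

```text
time_s: 11.68
tcp_pos: [0.571, 0.3526, 0.0755]
ee_rot: [[-0.043, 0.999, -0.0], [0.999, 0.043, -0.0], [-0.0, -0.0, -1.0]]
wrist_force: [-0.7, -0.1, 0.1]
gripper_width: 0.116
```

```bash
python3 plan.py;  python3 bl.py b5.png
```

```text
t 11.68 p [571.  352.6  75.5] yaw 92.45 tilt [-0.0001 -0.0001] F [-0.7 -0.1  0.1] M [-0.11  0.    0.02] w 10.1 j [  45.5   33.5   -2.8    0.   -53.7 -133. ]
[[196.4, 313.2], [199.5, 331.1], [195.1, 314.3], [198.2, 332.2], [186.0, 310.3], [189.3, 328.1], [184.7, 311.4], [188.0, 329.2]]
```

View pics/b5.png

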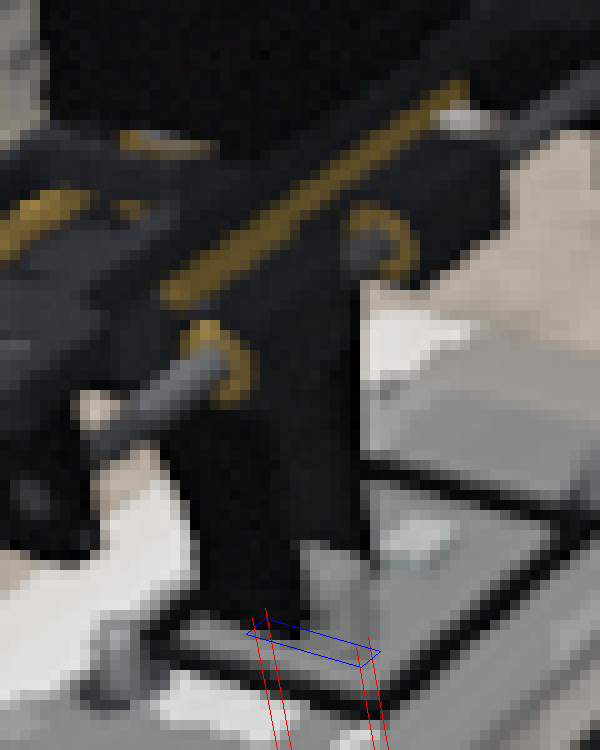

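{"method": "move_arm", "body": {
  "series": [
    [[0,0,0.1,0,0,0,-1],[0,0,0.1,0,0,0,-1],[0,0,0.1,0,0,0,-1],[0,0,0.05,0,0,0,-1],[0,0,0,0,0,0,-1]]
  ]
}}

```text
time_s: 12.4
tcp_pos: [0.571, 0.3527, 0.0729]
ee_rot: [[-0.043, 0.999, 0.0], [0.999, 0.043, 0.0], [0.0, 0.0, -1.0]]
wrist_force: [-1.1, -2.5, 4.8]
gripper_width: 0.116
```

```bash
python3 plan.py
```

```text
t 12.4 p [571.  352.7  72.9] yaw 92.47 tilt [0.0004 0.    ] F [-1.1 -2.5  4.8] M [-0.56  0.59  0.02] w 10.1 j [  45.5   33.7   -2.9    0.   -53.4 -133. ]
```

{"method": "move_arm", "body": {
  "series": [
    [[0,0,0.1,0,0,0,-1],[0,0,0.05,0,0,0,-1],[0,0,0,0,0,0,-1]]
  ]
}}

```text
time_s: 12.78
tcp_pos: [0.5711, 0.3527, 0.0728]
ee_rot: [[-0.043, 0.999, 0.001], [0.999, 0.043, 0.0], [-0.0, 0.001, -1.0]]
wrist_force: [-4.1, -2.7, 10.7]
gripper_width: 0.108
```

```bash
python3 plan.py
```

```text
t 12.78 p [571.1 352.7  72.8] yaw 92.49 tilt [0.001 0.   ] F [-4.1 -2.7 10.7] M [-0.81  1.25  0.02] w 9.4 j [  45.5   33.7   -3.     0.   -53.3 -133. ]
```

{"method": "move_arm", "body": {
  "series": [
    [[0,0,-0.1,0,0,0,-0.6],[0,0,0,0,0,0,-0.5],[0,0,0,0,0,0,-0.5],[0,0,-0.5,0,0,0,-0.5],[0,0,-1.5,0,0,0,-0.5],[0,0,-3,0,0,0,-0.5],[0,0,-3,0,0,0,-0.5],[0,0,-3,0,0,0,-0.5],[0,0,-2,0,0,0,-0.5]]
  ]
}}

```text
time_s: 13.9
tcp_pos: [0.5716, 0.3531, 0.205]
ee_rot: [[-0.043, 0.999, 0.003], [0.999, 0.043, 0.003], [0.002, 0.003, -1.0]]
wrist_force: [-0.0, 0.8, -0.3]
gripper_width: 0.255
```

```bash
python3 plan.py .435 .17 .2 135 -0.4 8
python3 - <<'E'
from h import *
S=cap('side')
a=S[0][280:330,160:230]; cv2.imwrite('pics/b6.png',cv2.resize(a,None,fx=10,fy=10,interpolation=cv2.INTER_CUBIC))
E
```

```text
t 13.9 p [571.6 353.1 205. ] yaw 92.47 tilt [0.0032 0.0025] F [-0.   0.8 -0.3] M [-0.05  0.01  0.  ] w 22.1 j [  45.5   27.2    6.     0.   -68.7 -133. ]
[[[-2.21,-1.8,0.05,0.03,-0.01,-5.32,-0.4],[-2.04,-2.0,0.05,0.03,-0.01,-5.32,-0.4],[-1.84,-2.18,0.05,0.03,-0.01,-5.32,-0.4],[-1.63,-2.34,0.05,0.03,-0.01,-5.32,-0.4],[-1.41,-2.48,0.06,0.03,-0.01,-5.32,-0.4],[-1.17,-2.6,0.06,0.03,-0.01,-5.32,-0.4],[-0.93,-2.7,0.06,0.03,-0.01,-5.32,-0.4],[-0.67,-2.78,0.06,0.03,-0.01,-5.32,-0.4]]]
max [2.21 2.78 0.06 0.03 0.01 5.32 0.4 ]
```

View pics/b6.png

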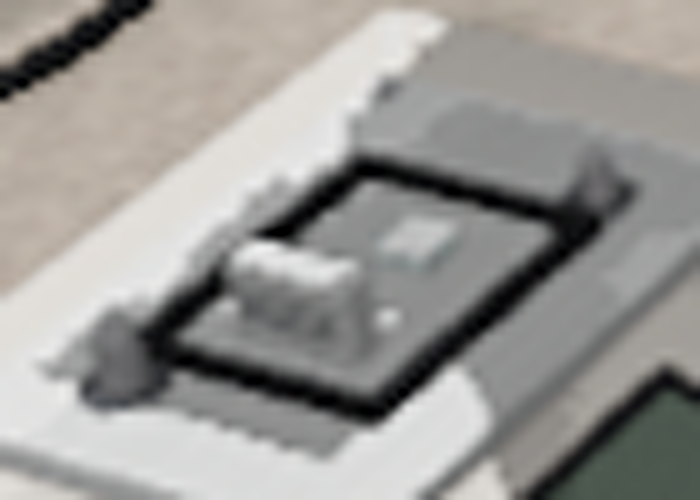

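```bash
cat > tabchk.py <<'E'
from h import *
import sys
S=cap('side'); c,s=np.cos(.0428),np.sin(.0428)
x0,y0,k=165,285,14
a=cv2.resize(S[0][y0:y0+40,x0:x0+50],None,fx=k,fy=k,interpolation=cv2.INTER_NEAREST)
q=lambda v:(int((v[0]-x0+.5)*k),int((v[1]-y0+.5)*k))
for z,col in((.066,(0,0,255)),(.084,(0,255,0))):
    v=proj(S,[[.5671+c*e-s*f,.3524+s*e+c*f,z] for e,f in((-.015,-.005),(.015,-.005),(.015,.005),(-.015,.005))])
    for i in range(4): cv2.line(a,q(v[i]),q(v[(i+1)%4]),col,1)
cv2.imwrite('pics/'+sys.argv[1],a)
E
python3 tabchk.py b7.png
```

```text
(no output)
```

View pics/b7.png

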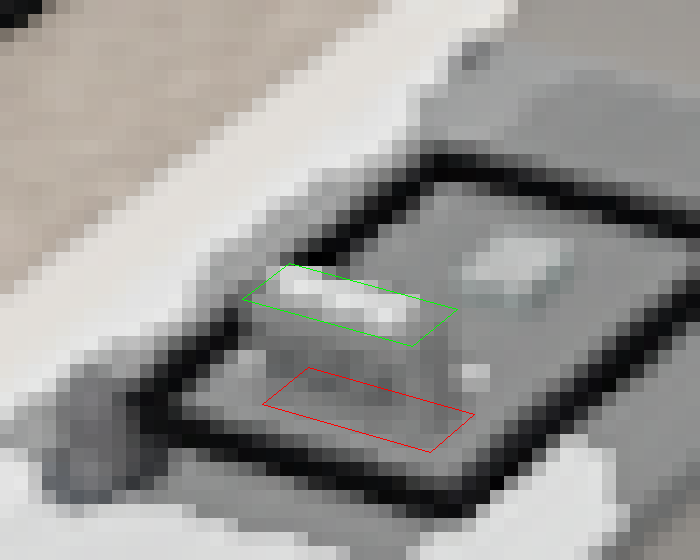

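{"method": "move_arm", "body": {
  "series": [
    [[-2.2,-1.8,0,0,0,-5.3,-0.4],[-2.0,-2.0,0,0,0,-5.3,-0.4],[-1.8,-2.2,0,0,0,-5.3,-0.4],[-1.6,-2.3,0,0,0,-5.3,-0.4],[-1.4,-2.5,0,0,0,-5.3,-0.4],[-1.2,-2.6,0,0,0,-5.3,-0.4],[-0.9,-2.7,0,0,0,-5.3,-0.4],[-0.7,-2.8,0,0,0,-5.3,-0.4]]
  ]
}}

```text
time_s: 15.0
tcp_pos: [0.4331, 0.1697, 0.2011]
ee_rot: [[-0.707, 0.707, -0.001], [0.707, 0.707, -0.0], [0.0, -0.001, -1.0]]
wrist_force: [-0.4, -0.5, 0.5]
gripper_width: 0.301
```

```bash
python3 plan.py .43 -.15 .2 178 -0.2 9
```

```text
t 15.0 p [433.1 169.7 201.1] yaw 135.02 tilt [-0.0006 -0.0002] F [-0.4 -0.5  0.5] M [-0.04  0.   -0.02] w 26.2 j [ 41.5   7.4 -22.9  -0.  -59.7 -86.5]
[[[-2.49,-2.54,0.01,-0.0,-0.0,-4.78,-0.2],[-2.27,-2.74,0.01,-0.0,-0.0,-4.78,-0.2],[-2.03,-2.91,0.01,-0.0,-0.0,-4.78,-0.2],[-1.78,-3.07,0.01,-0.0,-0.0,-4.78,-0.2],[-1.52,-3.21,0.01,-0.0,-0.0,-4.78,-0.2],[-1.25,-3.33,0.01,-0.0,-0.0,-4.78,-0.2],[-0.97,-3.42,0.01,-0.0,-0.0,-4.78,-0.2],[-0.68,-3.49,0.01,-0.0,-0.0,-4.78,-0.2],[-0.39,-3.53,0.01,-0.0,-0.0,-4.78,-0.2]]]
max [2.49 3.53 0.01 0.   0.   4.78 0.2 ]
```

{"method": "move_arm", "body": {
  "series": [
    [[-2.5,-2.5,0,0,0,-4.8,-0.2],[-2.3,-2.7,0,0,0,-4.8,-0.2],[-2.0,-2.9,0,0,0,-4.8,-0.2],[-1.8,-3.1,0,0,0,-4.8,-0.2],[-1.5,-3.2,0,0,0,-4.8,-0.2],[-1.2,-3.3,0,0,0,-4.8,-0.2],[-1.0,-3.4,0,0,0,-4.8,-0.2],[-0.7,-3.5,0,0,0,-4.8,-0.2],[-0.4,-3.5,0,0,0,-4.8,-0.2]]
  ]
}}

```text
time_s: 16.12
tcp_pos: [0.431, -0.1491, 0.2013]
ee_rot: [[-1.0, 0.031, -0.0], [0.031, 1.0, 0.0], [0.0, 0.0, -1.0]]
wrist_force: [-0.4, 0.3, 0.8]
gripper_width: 0.4
```

```bash
python3 plan.py .5135 -.323 .17 188.5 -0.1 6
python3 - <<'E'
from h import *
T=cap('top');S=cap('side');crop(T[0],140,160,240,255,7,'t8.png');crop(S[0],310,180,390,250,9,'s8.png'); crop(T[0],380,180,460,245,9,'t8h.png')
cv2.imwrite('pics/top8.png',T[0])
E
```

```text
t 16.12 p [ 431.  -149.1  201.3] yaw 178.2 tilt [-0.0003  0.0002] F [-0.4  0.3  0.8] M [0.08 0.   0.  ] w 34.8 j [  1.4   6.5 -24.   -0.  -59.5  -3.2]
[[[-1.46,-2.85,0.52,0.0,-0.0,-1.72,-0.1],[-1.38,-2.9,0.52,0.0,-0.0,-1.72,-0.1],[-1.29,-2.94,0.52,0.0,-0.0,-1.72,-0.1],[-1.2,-2.97,0.52,0.0,-0.0,-1.72,-0.1],[-1.11,-3.01,0.52,0.0,-0.0,-1.72,-0.1],[-1.02,-3.04,0.52,0.0,-0.0,-1.72,-0.1]]]
max [1.46 3.04 0.52 0.   0.   1.72 0.1 ]
```

View pics/t8.png

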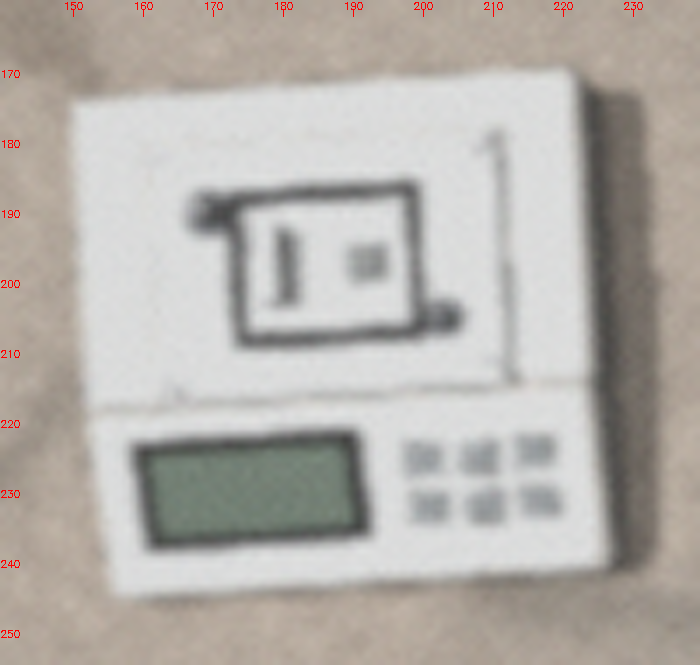

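View pics/t8h.png

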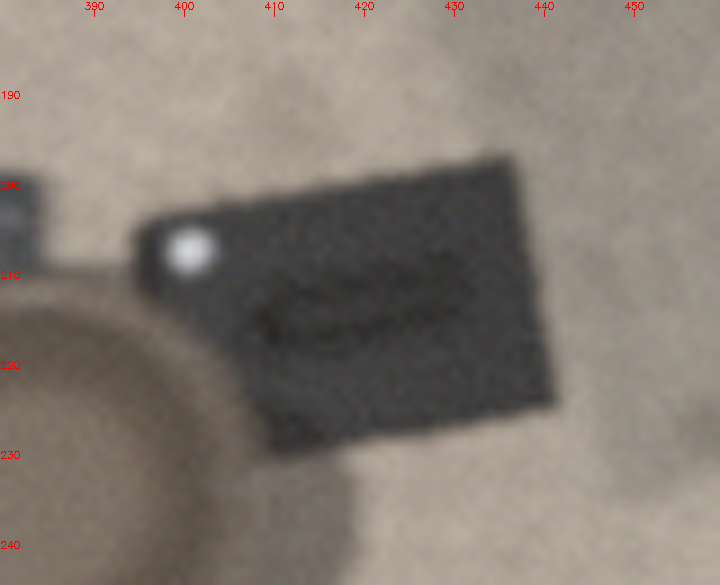

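View pics/s8.png

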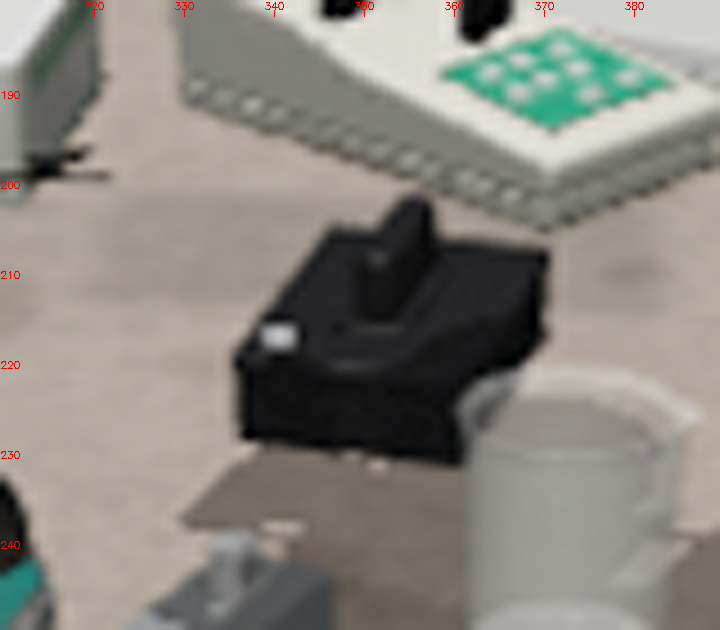

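```bash
cat > hood.py <<'E'
from h import *
from scipy.optimize import minimize
T0=(cv2.imread('pics/top0.png'),)+cap('top')[1:];S0=(cv2.imread('pics/side0.png'),)+cap('side')[1:]
K=8
def crp(c,b): return cv2.resize(c[0][b[1]:b[3],b[0]:b[2]],None,fx=K,fy=K,interpolation=cv2.INTER_CUBIC).mean(2)
bt=(385,188,450,240);bs=(328,195,375,235)
gt=crp(T0,bt);gs=crp(S0,bs)
mt=(gt<112).astype(np.uint8); 
ms=(gs<90).astype(np.uint8)
# fill stud
mt=cv2.morphologyEx(mt,cv2.MORPH_CLOSE,np.ones((6*K,6*K),np.uint8)); ms=cv2.morphologyEx(ms,cv2.MORPH_CLOSE,np.ones((4*K,4*K),np.uint8))
def big(m):
    n,l,s,_=cv2.connectedComponentsWithStats(m); i=1+np.argmax(s[1:,4]); return (l==i).astype(np.uint8)
mt=big(mt);ms=big(ms)
def W(p,L):
    c,s=np.cos(p[2]),np.sin(p[2]);L=np.array(L,float)/1000;return np.c_[p[0]+c*L[:,0]-s*L[:,1],p[1]+s*L[:,0]+c*L[:,1],L[:,2]]
box=[[a*42,b*62,h] for a in(-1,1) for b in(-1,1) for h in(0,34)];bar=[[a*8,b*32,h] for a in(-1,1) for b in(-1,1) for h in(34,62)]
def mask(c,b,p,shape):
    m=np.zeros(shape,np.uint8)
    for L in(box,bar):
        u=(proj(c,W(p,L))-np.array(b[:2])+.5)*K-.5
        cv2.fillConvexPoly(m,np.round(cv2.convexHull((u*16).astype(np.float32))).astype(np.int32),1,shift=4)
    return m
okS=np.ones_like(ms); okS[:, int((361-bs[0])*K):]=0  # beaker side
def cost(q,which):
    p=[q[0]/1000,q[1]/1000,q[2]/100]; v=0
    if 't' in which: v+=(mask(T0,bt,p,mt.shape)!=mt).sum()
    if 's' in which: v+=((mask(S0,bs,p,ms.shape)!=ms)&(okS>0)).sum()
    return v/K/K
for w in('t','s','ts'):
    o=minimize(cost,[513.5,-322.9,14.8],args=(w,),method='Nelder-Mead',options=dict(initial_simplex=[[513.5,-322.9,14.8],[518,-322.9,14.8],[513.5,-318,14.8],[513.5,-322.9,17]])); print(w,o.x,np.degrees(o.x[2]/100),o.fun)
p=[o.x[0]/1000,o.x[1]/1000,o.x[2]/100]
for n,g,m,c,b in(('ht',gt,mt,T0,bt),('hs',gs,ms,S0,bs)):
    v=cv2.cvtColor(np.clip(g,0,255).astype(np.uint8),cv2.COLOR_GRAY2BGR)
    for mm,col in((m,(0,0,255)),(mask(c,b,p,m.shape),(0,255,0))): cv2.drawContours(v,cv2.findContours(mm,0,2)[0],-1,col,1)
    cv2.imwrite(f'pics/{n}.png',v)
E
python3 hood.py; python3 -c "
import cv2,numpy as np
a=cv2.imread('pics/ht.png');b=cv2.imread('pics/hs.png');h=max(a.shape[0],b.shape[0]);c=np.zeros((h,a.shape[1]+b.shape[1],3),np.uint8);c[:a.shape[0],:a.shape[1]]=a;c[:b.shape[0],a.shape[1]:]=b;cv2.imwrite('pics/hh.png',cv2.resize(c,None,fx=.85,fy=.85))"
```

```text
t [ 512.09052129 -324.52723393   15.71502011] 9.004043270559512 61.625
s [ 510.15628862 -329.95450243   14.8489273 ] 8.507808648640273 16.703125
ts [ 511.98834458 -326.85612769   15.77503103] 9.038426995962809 109.46875
```

View pics/hh.png

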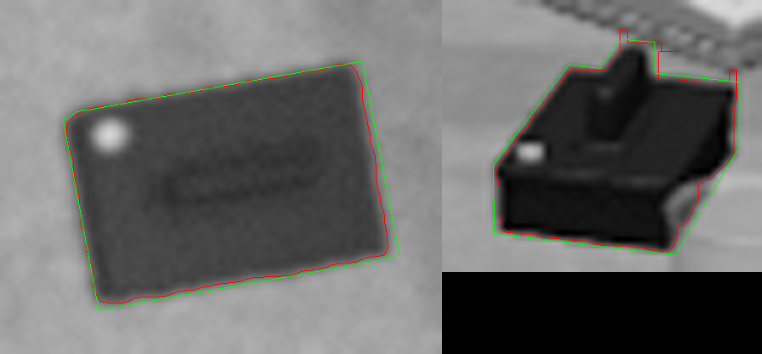

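{"method": "move_arm", "body": {
  "series": [
    [[-1.4,-2.9,0.5,0,0,-1.8,-0.1],[-1.4,-2.9,0.5,0,0,-1.8,-0.1],[-1.3,-3.0,0.5,0,0,-1.8,-0.1],[-1.2,-3.0,0.5,0,0,-1.8,-0.1],[-1.1,-3.0,1,0,0,-1.8,-0.1],[-0.9,-3.1,1.5,0,0,-1.8,-0.1],[0,0,2,0,0,0,-0.1],[0,0,0,0,0,0,-0.1]]
  ]
}}

```text
time_s: 17.32
tcp_pos: [0.5116, -0.3226, 0.1345]
ee_rot: [[-0.988, -0.154, -0.004], [-0.154, 0.988, 0.002], [0.004, 0.003, -1.0]]
wrist_force: [0.9, -0.4, 0.2]
gripper_width: 0.447
```

```bash
python3 plan.py .512 -.326 .038 189 -0.1 6
python3 - <<'E'
from h import *
T=cap('top');S=cap('side');crop(S[0],300,120,420,250,6,'s9.png')
p=r.sense()['tcp_pos'];print(proj(S,[p]))
E
```

```text
t 17.32 p [ 511.6 -322.6  134.5] yaw -171.14 tilt [-0.0044  0.002 ] F [ 0.9 -0.4  0.2] M [0.01 0.11 0.  ] w 38.9 j [-16.9  24.5  -9.2  -0.  -56.6  25.8]
[[[-0.0,-0.06,1.61,0.03,-0.04,-0.02,-0.1],[-0.0,-0.06,1.61,0.03,-0.04,-0.02,-0.1],[-0.0,-0.06,1.61,0.03,-0.04,-0.02,-0.1],[-0.0,-0.06,1.61,0.03,-0.04,-0.02,-0.1],[0.0,-0.06,1.61,0.03,-0.04,-0.02,-0.1],[0.0,-0.06,1.61,0.03,-0.04,-0.02,-0.1]]]
max [0.   0.06 1.61 0.03 0.04 0.02 0.1 ]
[[353.06389575 181.42411437]]
```

View pics/s9.png

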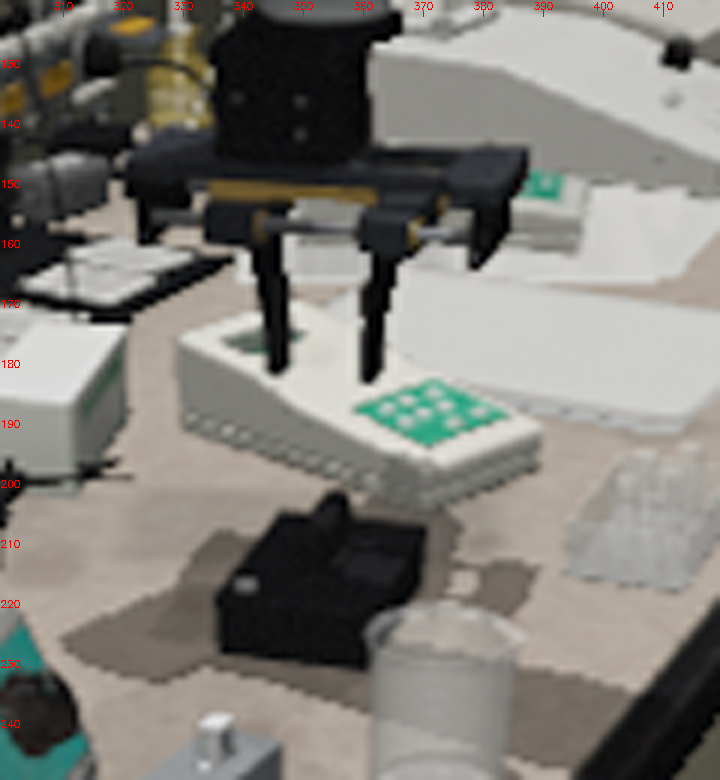

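{"method": "move_arm", "body": {
  "series": [
    [[0,-0.06,1.6,0,0,0,-0.1],[0,-0.06,1.6,0,0,0,-0.1],[0,-0.06,1.6,0,0,0,-0.1],[0,-0.06,1.6,0,0,0,-0.1],[0,-0.06,1.6,0,0,0,-0.1],[0,-0.06,1.2,0,0,0,-0.1],[0,0,0.3,0,0,0,-0.1],[0,0,0,0,0,0,-0.1]]
  ]
}}

```text
time_s: 18.42
tcp_pos: [0.5133, -0.3276, 0.0416]
ee_rot: [[-0.988, -0.154, 0.0], [-0.154, 0.988, -0.0], [-0.0, -0.0, -1.0]]
wrist_force: [-0.3, -0.1, 0.7]
gripper_width: 0.451
```

```bash
python3 plan.py
```

```text
t 18.43 p [ 513.3 -327.6   41.6] yaw -171.14 tilt [ 0.0001 -0.0002] F [-0.3 -0.1  0.7] M [ 0.    0.13 -0.02] w 39.2 j [-17.3  30.8 -14.2   0.  -45.   26.2]
```

Going down 5 mm more, so the tips are just above the hood's top, then closing.

{"method": "move_arm", "body": {
  "series": [
    [[0,0,0.3,0,0,0,-0.1],[0,0,0.2,0,0,0,-0.1],[0,0,0,0,0,0,-0.4],[0,0,0,0,0,0,-0.7],[0,0,0,0,0,0,-1],[0,0,0,0,0,0,-1],[0,0,0,0,0,0,-1],[0,0,0,0,0,0,-1]]
  ]
}}

```text
time_s: 19.42
tcp_pos: [0.5134, -0.3275, 0.0367]
ee_rot: [[-0.988, -0.154, 0.001], [-0.154, 0.988, -0.0], [-0.001, -0.0, -1.0]]
wrist_force: [0.6, 0.2, 1.5]
gripper_width: 0.183
```

```bash
python3 plan.py
```

```text
t 19.43 p [ 513.4 -327.5   36.7] yaw -171.14 tilt [ 0.0006 -0.0002] F [0.6 0.2 1.5] M [ 0.03 -0.14 -0.01] w 15.9 j [-17.3  31.1 -14.4   0.  -44.4  26.2]
```

{"method": "move_arm", "body": {
  "series": [
    [[0,0,-0.5,0,0,0,-1],[0,0,-1.5,0,0,0,-1],[0,0,-2.5,0,0,0,-1],[0,0,-3,0,0,0,-1],[0,0,-3,0,0,0,-1],[0,0,-3,0,0,0,-1],[0,0,-3,0,0,0,-1],[0,0,-2,0,0,0,-1]]
  ]
}}

```text
time_s: 20.42
tcp_pos: [0.513, -0.3274, 0.224]
ee_rot: [[-0.988, -0.154, 0.002], [-0.154, 0.988, -0.001], [-0.002, -0.001, -1.0]]
wrist_force: [0.7, -0.5, -3.4]
gripper_width: 0.186
```

```bash
python3 plan.py .43 -.14 .225 186 -1 7
```

```text
t 20.43 p [ 513.  -327.4  224. ] yaw -171.15 tilt [ 0.002  -0.0006] F [ 0.7 -0.5 -3.4] M [-0.01  0.07 -0.04] w 16.1 j [-17.3  20.3  -1.9  -0.  -67.6  26.2]
[[[0.76,2.83,-0.02,-0.01,0.02,0.41,-1.0],[0.78,2.82,-0.02,-0.01,0.02,0.41,-1.0],[0.8,2.82,-0.02,-0.01,0.02,0.41,-1.0],[0.82,2.81,-0.02,-0.01,0.02,0.41,-1.0],[0.84,2.81,-0.02,-0.01,0.02,0.41,-1.0],[0.86,2.8,-0.02,-0.01,0.02,0.41,-1.0],[0.88,2.79,-0.02,-0.01,0.02,0.41,-1.0]]]
max [0.88 2.83 0.02 0.01 0.02 0.41 1.  ]
```

{"method": "move_arm", "body": {
  "series": [
    [[0.8,2.8,0,0,0,0.4,-1],[0.8,2.8,0,0,0,0.4,-1],[0.8,2.8,0,0,0,0.4,-1],[0.8,2.8,0,0,0,0.4,-1],[0.8,2.8,0,0,0,0.4,-1],[0.9,2.8,0,0,0,0.4,-1],[0.9,2.8,0,0,0,0.4,-1]]
  ]
}}

```text
time_s: 21.3
tcp_pos: [0.4285, -0.1401, 0.2221]
ee_rot: [[-0.994, -0.105, 0.0], [-0.105, 0.994, 0.0], [-0.0, 0.0, -1.0]]
wrist_force: [-0.3, -1.0, -3.3]
gripper_width: 0.179
```

```bash
python3 plan.py .43 .17 .225 182.5 -1 10
```

```text
t 21.3 p [ 428.5 -140.1  222.1] yaw -173.98 tilt [0.0003 0.0003] F [-0.3 -1.  -3.3] M [ 0.02  0.05 -0.01] w 15.6 j [  2.6   4.8 -22.7  -0.  -62.5   3.4]
[[[-0.34,3.08,-0.03,0.0,0.0,0.35,-1.0],[-0.32,3.08,-0.03,0.0,0.0,0.35,-1.0],[-0.3,3.09,-0.03,0.0,0.0,0.35,-1.0],[-0.28,3.09,-0.03,0.0,0.0,0.35,-1.0],[-0.26,3.09,-0.03,0.0,0.0,0.35,-1.0],[-0.25,3.09,-0.03,0.0,0.0,0.35,-1.0],[-0.23,3.09,-0.03,0.0,0.0,0.35,-1.0],[-0.21,3.09,-0.03,0.0,0.0,0.35,-1.0],[-0.19,3.09,-0.03,0.0,0.0,0.35,-1.0],[-0.17,3.1,-0.03,0.0,0.0,0.35,-1.0]]]
max [0.34 3.1  0.03 0.   0.   0.35 1.  ]
```

{"method": "move_arm", "body": {
  "series": [
    [[-0.3,3.1,0,0,0,0.35,-1],[-0.3,3.1,0,0,0,0.35,-1],[-0.3,3.1,0,0,0,0.35,-1],[-0.3,3.1,0,0,0,0.35,-1],[-0.3,3.1,0,0,0,0.35,-1],[-0.2,3.1,0,0,0,0.35,-1],[-0.2,3.1,0,0,0,0.35,-1],[-0.2,3.1,0,0,0,0.35,-1],[-0.2,3.1,0,0,0,0.35,-1],[-0.2,3.1,0,0,0,0.35,-1]]
  ]
}}

```text
time_s: 22.55
tcp_pos: [0.4296, 0.1708, 0.2222]
ee_rot: [[-0.999, -0.044, 0.0], [-0.044, 0.999, 0.0], [-0.0, 0.0, -1.0]]
wrist_force: [1.3, -0.7, -3.7]
gripper_width: 0.181
```

```bash
python3 plan.py .5675 .332 .2 182.45 -1 8
cat > seat.py <<'E'
# refine seat pose from top0/side0 with darkness-line fits of frame mid-line corners
from h import *
from scipy.optimize import minimize
T0=(cv2.imread('pics/top0.png'),)+cap('top')[1:];S0=(cv2.imread('pics/side0.png'),)+cap('side')[1:]
K=6
def W(p,L):
    c,s=np.cos(p[2]),np.sin(p[2]);L=np.array(L,float)/1000;return np.c_[p[0]+c*L[:,0]-s*L[:,1],p[1]+s*L[:,0]+c*L[:,1],L[:,2]+.066]
bt=(160,178,215,218);bs=(160,285,230,330)
def rend(c,b,p,blur):
    m=np.zeros(((b[3]-b[1])*K,(b[2]-b[0])*K),np.float32)
    for (x,y,col) in((32,38,1),(26,33,0)):
        u=(proj(c,W(p,[[x,y,4],[x,-y,4],[-x,-y,4],[-x,y,4]]))-np.array(b[:2])+.5)*K-.5
        cv2.fillConvexPoly(m,np.round(u*16).astype(np.int32),col,shift=4)
    return cv2.GaussianBlur(cv2.resize(m,None,fx=1/K,fy=1/K,interpolation=cv2.INTER_AREA),(0,0),blur)
def fit(cams):
    def cost(q):
        v=0
        for c,b,blur,exc in cams:
            g=c[0][b[1]:b[3],b[0]:b[2]].mean(2); d=np.clip((215-g)/215,0,1)
            m=rend(c,b,[q[0]/1000,q[1]/1000,q[2]/100],blur); w=np.ones_like(m)
            for (x0,y0,x1,y1) in exc: w[y0-b[1]:y1-b[1],x0-b[0]:x1-b[0]]=0
            a=(w*m*d).sum()/(w*m*m).sum(); v+=(w*(d-a*m)**2).sum()/(w*d*d).sum()
        return v
    o=minimize(cost,[567.5,332.4,4.3],method='Nelder-Mead',options=dict(initial_simplex=[[567.5,332.4,4.3],[571,332.4,4.3],[567.5,336,4.3],[567.5,332.4,7]])); print(o.x,np.degrees(o.x[2]/100),o.fun); return o.x
ct=(T0,bt,1.0,[(160,183,173,195),(200,198,210,212),(177,189,197,206)])
cs=(S0,bs,.5,[(160,308,177,325),(216,290,230,303),(183,300,210,317),(160,325,230,330)])
fit([ct]);fit([cs]);fit([ct,cs])
E
python3 seat.py
```

```text
t 22.55 p [429.6 170.8 222.2] yaw -177.46 tilt [0.0002 0.0004] F [ 1.3 -0.7 -3.7] M [ 0.04  0.   -0.02] w 15.8 j [ 41.9   6.  -21.3  -0.  -62.6 -39.3]
[[[-1.81,1.94,0.28,0.0,0.0,0.01,-1.0],[-1.81,1.94,0.28,0.0,0.0,0.01,-1.0],[-1.81,1.94,0.28,0.0,0.0,0.01,-1.0],[-1.81,1.94,0.28,0.0,0.0,0.01,-1.0],[-1.81,1.94,0.28,0.0,0.0,0.01,-1.0],[-1.81,1.94,0.28,0.0,0.0,0.01,-1.0],[-1.81,1.94,0.28,0.0,0.0,0.01,-1.0],[-1.81,1.94,0.28,0.0,0.0,0.01,-1.0]]]
max [1.81 1.94 0.28 0.   0.   0.01 1.  ]
[568.22757238 333.581081     4.67730256] 2.6798969622362625 0.0994064603238512
[566.23831942 335.96899936   4.84126166] 2.773838607229765 0.4294362975541398
[567.39348894 334.99328795   4.15168306] 2.378739172581264 0.6202127247878801
```

Run:
```python
from h import *
T=cap('top');S=cap('side')
def pr(n,a,b):
    print(n,'center',(a+b)[:2]/2,'yaw',np.degrees(np.arctan2(*(a-b)[:2][::-1])-np.arctan2(92,48)),'len',np.hypot(*(a-b)[:2]),'exp',np.hypot(.048,.092))
a=onz(T,(168.8,190.1),.075);b=onz(T,(202.8,204.8),.073);pr('top',a,b);print(a,b)
c=onz(S,(172.1,315.7),.074);d=onz(S,(219.7,298.5),.0725);pr('side',c,d);print(c,d)
# deck plate screws/corners in side
g=T[0]
# casing outline top view: corner estimates for yaw
for u in((150.5,174),(222,169.5),(227.5,241),(156,245)): print(onz(T,u,.05))
S0=cv2.imread('pics/side0.png').mean(2).astype(int)
for y in range(288,306): print(y,*['%3d'%v for v in S0[y,212:230]])
for y in range(304,326): print(y,*['%3d'%v for v in S0[y,162:184]])
```

```text
top center [0.56761108 0.33351575] yaw 3.1053852203761236 len 0.10281401408337741 exp 0.10376897416858277
[0.58888629 0.38031367 0.075     ] [0.54633588 0.28671782 0.073     ]
side center [0.56493182 0.33616513] yaw 1.4007560773278733 len 0.10182369931856314 exp 0.10376897416858277
[0.58737146 0.38186501 0.074     ] [0.54249217 0.29046526 0.0725    ]
[0.63983757 0.44055228 0.05      ]
[0.64935259 0.23765823 0.05      ]
[0.44504275 0.22364985 0.05      ]
[0.43752104 0.42494611 0.05      ]
288 207 208 207 207 207 207 207 207 206 206 206 207 207 208 206 203 198 196
289 208 207 208 207 207 208 208 207 207 206 206 207 207 206 206 207 207 207
290 210 209 209 208 207 208 208 207 208 208 207 207 207 207 207 207 206 206
291 211 211 210 210 210 208 208 208 208 208 208 208 208 208 207 207 207 207
292 211 211 212 212 211 211 211 210 210 209 208 208 208 208 208 208 207 207
293 211 211 211 212 211 212 213 212 211 211 211 210 210 209 209 208 208 208
294 211 211 211 211 211 213 206 198 207 213 212 211 210 211 211 210 210 209
295 211 211 211 211 212 207 190 172 177 202 213 212 212 211 211 211 210 211
[... 2084 characters left out ...]
 106 112 107  92  79  81  92 187 216 205 202 185 163 129
319 211 211 211 211 214 180  96  94 102 104  99  93  89 123 178 209 214 214 215 212 209 206
320 211 211 211 211 213 197 152 104  89  93  82 118 136 177 210 213 212 211 212 212 213 214
321 211 211 211 211 212 211 205 186 165 186 200 202 203 208 213 212 211 211 211 211 211 211
322 211 211 211 211 211 212 213 210 206 211 215 214 213 212 212 211 211 211 211 211 211 211
323 213 213 212 211 211 211 211 212 212 212 212 211 211 211 211 211 211 211 211 211 211 211
324 193 210 215 213 212 212 212 211 211 211 211 211 211 211 211 211 211 211 211 211 211 211
325 149 164 174 193 211 215 214 213 212 212 211 211 211 211 211 211 211 211 211 211 211 211
```

{"method": "move_arm", "body": {
  "series": [
    [[-1.8,1.9,0,0,0,0,-1],[-1.8,1.9,0.2,0,0,0,-1],[-1.8,1.9,0.3,0,0,0,-1],[-1.8,1.9,0.3,0,0,0,-1],[-1.8,1.9,0.3,0,0,0,-1],[-1.8,1.9,0.3,0,0,0,-1],[-1.8,1.9,0.3,0,0,0,-1],[-1.8,1.9,0.3,0,0,0,-1],[0,0,0,0,0,0,-1]]
  ]
}}

```text
time_s: 23.88
tcp_pos: [0.5679, 0.3281, 0.2004]
ee_rot: [[-0.999, -0.044, -0.001], [-0.044, 0.999, -0.001], [0.001, -0.001, -1.0]]
wrist_force: [-0.7, -0.6, -3.0]
gripper_width: 0.182
```

```bash
cat > pins.py <<'E'
from h import *
from scipy.optimize import least_squares
T=cap('top');S=cap('side')
def P(p,L):
    c,s=np.cos(p[2]),np.sin(p[2]);L=np.array(L,float)/1000;return np.c_[p[0]+c*L[:,0]-s*L[:,1],p[1]+s*L[:,0]+c*L[:,1],L[:,2]+.066]
def cyl(p,x,y,r0,h,c):
    a=np.linspace(0,6.283,40); pts=[]
    for z,rr in((0,r0),(h-min(5,r0),r0),(h-2,r0*.85),(h,0.3*r0)): pts+=[[x+rr*np.cos(t),y+rr*np.sin(t),z] for t in a]
    u=proj(c,P(p,pts)); return u.min(0).round(2),u.max(0).round(2)
for p in([.5675,.3335,.0436],[.5675,.3325,.0436]):
    for c,n in((T,'top'),(S,'side')): print(p,n,'thick',*cyl(p,24,46,5,16,c),'thin',*cyl(p,-24,-46,3.5,13,c))
T0=cv2.imread('pics/top0.png').mean(2).astype(int)
for y in range(184,196): print(y,*['%3d'%v for v in T0[y,162:178]])
for y in range(198,211): print(y,*['%3d'%v for v in T0[y,196:210]])
E
python3 pins.py
```

```text
[0.5675, 0.3335, 0.0436] top thick [166.58 188.  ] [171.62 192.15] thin [201.38 203.73] [204.79 206.62]
[0.5675, 0.3335, 0.0436] side thick [168.91 311.26] [175.07 319.91] thin [217.86 294.31] [221.81 300.76]
[0.5675, 0.3325, 0.0436] top thick [166.94 187.99] [171.97 192.14] thin [201.75 203.73] [205.15 206.62]
[0.5675, 0.3325, 0.0436] side thick [169.27 310.99] [175.43 319.64] thin [218.17 294.07] [222.11 300.52]
184 217 220 218 217 220 222 220 221 220 221 219 220 221 219 218 220
185 219 220 219 222 220 219 219 217 222 220 221 220 220 219 221 221
186 221 221 219 220 220 214 208 203 205 209 206 200 200 197 199 197
187 219 220 221 218 211 192 175 159 163 168 165 150 144 141 141 140
188 220 220 218 219 203 177 150 125 121 118 117 104  99 103 111 114
189 219 219 219 210 192 167 148 118  92  84  82  87 107 136 153 164
190 219 218 218 210 186 157 136 111  82  73  74  96 142 182 198 207
191 218 220 219 210 187 150 120  95  83  82  83 100 149 197 214 221
192 221 218 220 212 196 161 132 116 112 109 106  98 140 190 212 219
193 217 217 219 220 210 191 174 161 157 151 127 105 132 183 215 212
19
[... 213 characters left out ...]
 161 200 219 222 219 220 220 219 219 222
200 218 208 165 131 155 199 220 219 218 220 219 220 220 219
201 221 208 167 129 154 194 211 214 216 219 220 220 220 220
202 220 206 170 132 148 177 186 187 190 202 216 221 219 221
203 221 207 170 127 124 146 149 139 146 171 201 213 222 221
204 219 210 173 123 106 125 130 119 113 140 187 214 218 221
205 202 193 159 119 103 115 118 110  96 129 173 209 220 221
206 157 147 127 102  98 112 116 105 106 140 185 213 219 221
207 111 109 106 105 124 148 150 146 151 173 202 218 219 221
208 136 143 149 156 170 188 196 193 198 208 215 220 220 220
209 197 199 201 206 209 216 215 215 216 221 219 222 219 220
210 220 221 221 222 220 222 220 221 220 220 220 221 220 218
```

```bash
python3 plan.py
python3 - <<'E'
from h import *
T=cap('top');S=cap('side');cv2.imwrite('pics/topA.png',T[0]);cv2.imwrite('pics/sideA.png',S[0])
crop(T[0],120,140,240,250,6,'tA.png');crop(S[0],110,190,250,330,5,'sA.png')
s=r.sense();p=s['tcp_pos'];R=s['ee_rot']
# hood axes: tool x = -hood x, tool y = +hood y
def H(L): L=np.array(L,float)/1000; return p-np.array([0,0,.0367])+ (np.c_[-L[:,0],L[:,1],-L[:,2]])@R.T
L=[[a*42,b*62,h] for h in(0,34) for a in(-1,1) for b in(-1,1)]
print(np.c_[L,proj(S,H(L)).round(1),proj(T,H(L)).round(1)])
E
```

```text
t 23.98 p [567.  327.2 201.2] yaw -177.51 tilt [-0.0016 -0.0012] F [ 0.  -1.  -4.1] M [-0.01  0.08 -0.05] w 15.6 j [ 44.1  25.8   3.3  -0.  -67.6 -41.6]
[[-42.  -62.    0.  228.4 255.  202.4 207.6]
 [-42.   62.    0.  188.7 284.8 154.1 210.6]
 [ 42.  -62.    0.  195.1 248.  200.8 175.3]
 [ 42.   62.    0.  153.1 275.8 152.7 178.2]
 [-42.  -62.   34.  226.5 240.  198.8 206.1]
 [-42.   62.   34.  185.9 268.5 149.  209.1]
 [ 42.  -62.   34.  192.7 233.3 197.2 172.8]
 [ 42.   62.   34.  149.7 259.9 147.6 175.8]]
```

View pics/sA.png

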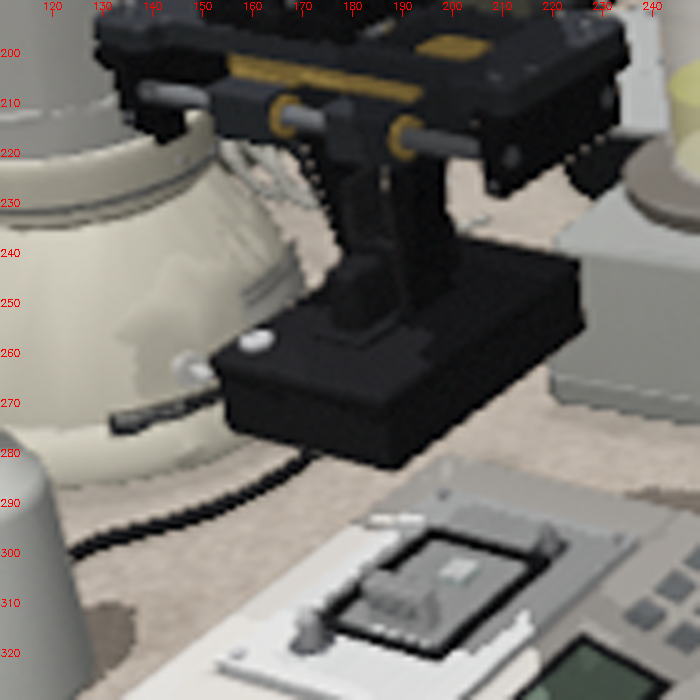

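View pics/tA.png

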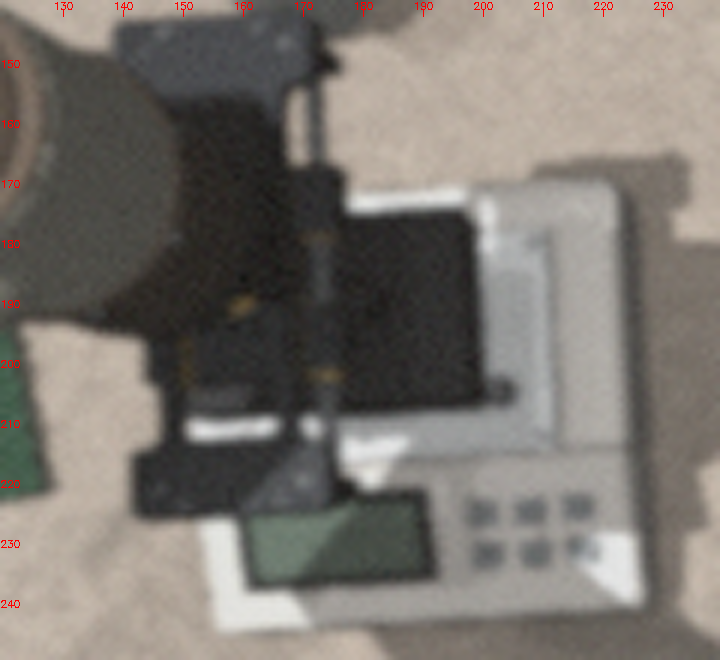

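Run:
```python
from h import *
T=cap('top');S=cap('side')
def cen(im,b):
    g=im[b[1]:b[3],b[0]:b[2]].mean(2).astype(float); w=np.clip(g-75,0,None);yy,xx=np.mgrid[b[1]:b[3],b[0]:b[2]];return np.array([(w*xx).sum(),(w*yy).sum()])/w.sum()
T0=cv2.imread('pics/top0.png');S0=cv2.imread('pics/side0.png');SA=cv2.imread('pics/sideA.png')
a=cen(T0,(397,203,406,212));b=cen(S0,(337,213,346,220));c=cen(SA,(156,253,166,263));print(a,b,c)
A=onz(T,a,.036);B=onz(S,b,.036);print(A,B,tri(T,a,S,b))
y=np.radians(8.86);R=np.array([[np.cos(y),np.sin(y)],[-np.sin(y),np.cos(y)]])
for q in(A,B): print('stud rel TCP-at-grasp, hood axes',R@(q[:2]-[.5134,-.3275])*1000)
C=onz(S,c,.1645+.036);y=np.radians(2.5);R=np.array([[np.cos(y),np.sin(y)],[-np.sin(y),np.cos(y)]]);print('held',R@(C[:2]-[.567,.3272])*1000)
```

```text
[400.55300233 206.89563671] [339.12993103 215.50758621] [159.78212509 256.3296907 ]
[ 0.53472914 -0.27217621  0.036     ] [ 0.54128224 -0.28268507  0.036     ] [ 0.53478993 -0.27077159  0.04179167]
stud rel TCP-at-grasp, hood axes [29.59563837 51.37851402]
stud rel TCP-at-grasp, hood axes [34.45196582 39.98574218]
held [32.35724898 45.80953043]
```

Run:
```python
from h import *
T=cap('top');S=cap('side')
S0=cv2.imread('pics/side0.png').mean(2).astype(int);SA=cv2.imread('pics/sideA.png').mean(2).astype(int)
for y in range(211,222):print(y,*['%3d'%v for v in S0[y,334:348]])
for y in range(252,264):print(y,*['%3d'%v for v in SA[y,152:170]])
```

```text
211 141 141 140 140 140 139 132 103  54  32  33  35  35  36
212 141 141 141 141 141 144 121  60  30  32  34  36  34  35
213 147 148 148 148 150 137  89  35  33  34  34  35  36  34
214 154 156 157 158 142  93  44  29  33  34  35  37  36  34
215 157 158 159 151 110  40  23  26  30  33  36  35  35  33
216 162 163 167 139  74 111 141 142 108  28  35  35  30  23
217 162 166 147  86  47 134 176 178 134  28  34  34  34  31
218 160 145  96  32  31  82 114 117  84  31  34  35  35  36
219 156 124  50  34  40  49  49  45  40  35  34  34  31  34
220 153 117  17  24  28  33  32  32  32  29  39  46  46  48
221 154 128  53  12  15  14  17  16  19  22  25  29  32  33
252 149 145 142 142 141 139 130 125 126 127 126 120 104  77  49  34  35  37
253 148 143 141 141 140 139 131 129 130 128 121  95  60  42  35  36  36  39
254 147 143 139 140 139 137 133 130 128 103  68  50  32  36  35  37  38  38
255 145 141 140 141 139 138 135 121  91  46  21  25  32  36  36  38  38  37
256 143 140 140 141 142 139 117 105 133 173 194 166  84  33  36  37  37  38
257 142 141 143 146 121  93 157 187 190 199 207 190 125  35  37  38  38  37
258 142 145 135 106  66  71 170 205 205 198 188 160  85  31  39  39  39  38
259 146 126  80  52  34  55 120 157 164 148 123  91  38  36  41  39  40  39
260 105  71  36  38  39  39  53  74  80  67  49  41  39  40  42  40  42  39
261  47  34  40  40  41  40  39  38  37  36  39  39  40  41  41  41  41  40
262  18  29  34  36  39  40  42  40  40  41  41  41  41  40  41  41  42  42
263  57  18  26  28  30  32  35  36  37  40  42  41  41  41  39  41  41  41
```

Run:
```python
from h import *
T=cap('top');S=cap('side')
R=lambda d:np.array([[np.cos(np.radians(d)),np.sin(np.radians(d))],[-np.sin(np.radians(d)),np.cos(np.radians(d))]])
for h in(.035,.037):
  print('t0',R(8.86)@(onz(T,(400.55,206.9),h)[:2]-[.5134,-.3275])*1000,'s0',R(8.86)@(onz(S,(340.5,216.9),h)[:2]-[.5134,-.3275])*1000,'sA',R(2.5)@(onz(S,(160.7,257.6),.1645+h)[:2]-[.567,.3272])*1000)
```

```text
t0 [29.66510018 51.18786142] s0 [27.99113951 46.99215617] sA [28.66640442 47.70491295]
t0 [29.50428234 51.59086437] s0 [26.66048343 51.4241784 ] sA [25.69791346 50.50464005]
```

{"method": "move_arm", "body": {
  "series": [
    [[0,0.3,1.5,0,0,0,-1],[0,0.2,2.0,0,0,0,-1],[0,0,2.0,0,0,0,-1],[0,0,1.5,0,0,0,-1],[0,0,0.6,0,0,0,-1],[0,0,0,0,0,0,-1]]
  ]
}}

```text
time_s: 25.12
tcp_pos: [0.5671, 0.3334, 0.1252]
ee_rot: [[-0.999, -0.045, -0.0], [-0.045, 0.999, -0.001], [0.0, -0.0, -1.0]]
wrist_force: [-0.2, -0.2, -3.6]
gripper_width: 0.181
```

```bash
python3 plan.py
python3 - <<'E'
from h import *
T=cap('top');S=cap('side');cv2.imwrite('pics/topB.png',T[0]);cv2.imwrite('pics/sideB.png',S[0])
crop(T[0],140,160,235,250,8,'tB.png');crop(S[0],130,230,270,360,5.5,'sB.png')
E
```

```text
t 25.12 p [567.1 333.4 125.2] yaw -177.44 tilt [-0.0003 -0.0005] F [-0.2 -0.2 -3.6] M [ 0.    0.11 -0.02] w 15.7 j [ 44.5  29.6  -1.9   0.  -58.5 -42. ]
```

View pics/sB.png

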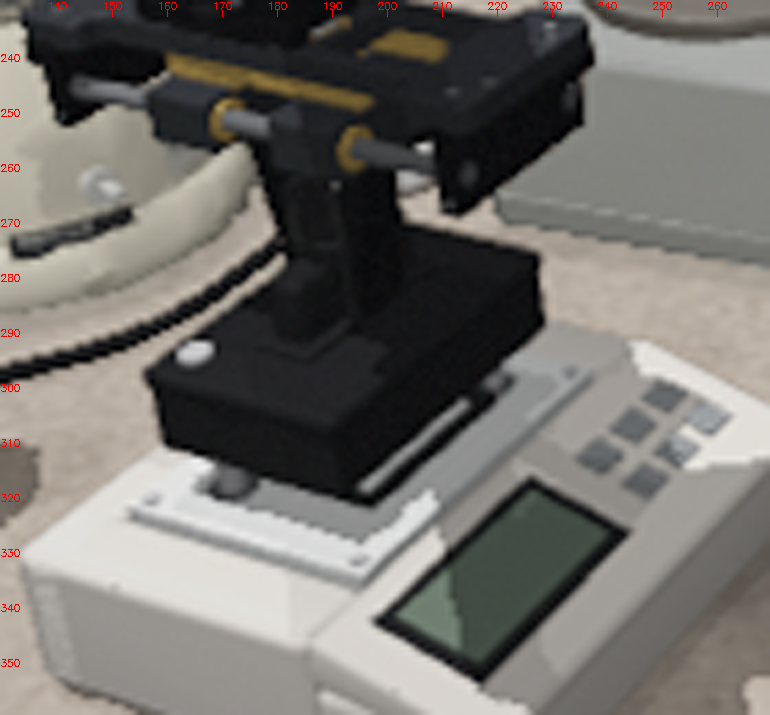

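View pics/tB.png

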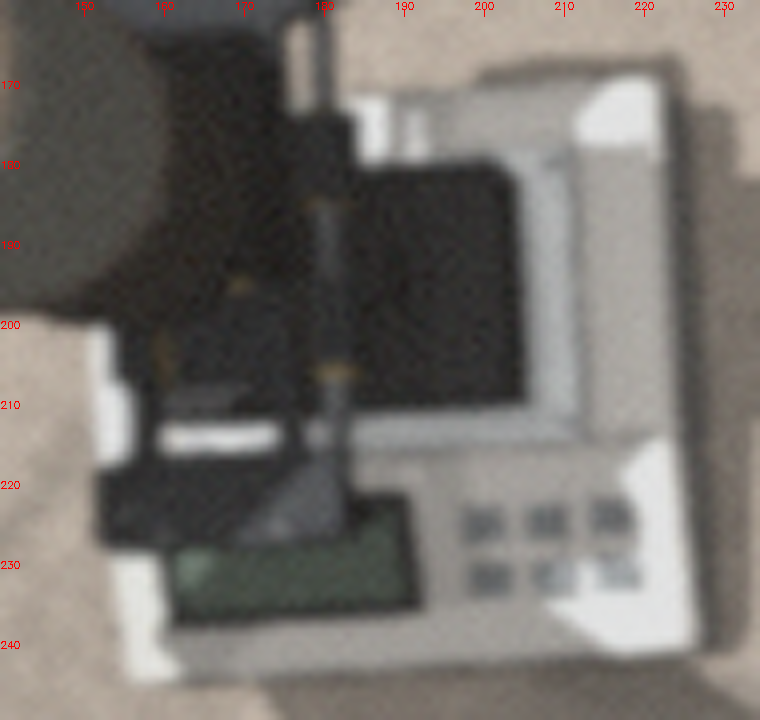

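Run:
```python
from h import *
T=cap('top');S=cap('side')
g=T[0].mean(2)
np.set_printoptions(linewidth=200)
print('cols 198-216, rows 188..203 mean shifted'); print(g[188:204,198:218].mean(0).round(0))
for y in(190,195,200,204):print(y,g[y,198:216].round(0))
for c in(188,194,200): print('col',c,'rows 205..220',g[205:221,c-1:c+2].mean(1).round(0)); 
for c in(190,196,200): print('col',c,'rows 174..186',g[174:187,c-1:c+2].mean(1).round(0))
T0=cv2.imread('pics/top0.png').mean(2)
for y in(190,195,200,204):print(y,T0[y,204:218].round(0))
print('t0 col194',T0[208:221,193:196].mean(1).round(0));print('t0 col194 up',T0[172:186,193:196].mean(1).round(0))
```

```text
cols 198-216, rows 188..203 mean shifted
[ 49.  49.  49.  48.  42.  42.  66. 108. 141. 161. 171. 174. 167. 149. 140. 148. 159. 163. 165. 167.]
190 [ 51.  49.  45.  48.  36.  45.  77. 122. 149. 166. 173. 175. 163. 140. 140. 149. 157. 165.]
195 [ 50.  53.  47.  44.  45.  39.  66. 106. 140. 165. 170. 174. 167. 151. 147. 156. 163. 164.]
200 [ 49.  49.  49.  52.  47.  40.  55.  97. 131. 155. 168. 172. 170. 159. 139. 144. 157. 162.]
204 [ 48.  49.  51.  49.  46.  37.  46.  78. 121. 147. 164. 174. 173. 160. 142. 138. 155. 161.]
col 188 rows 205..220 [ 42.  46.  41.  44.  41.  49.  97. 138. 152. 151. 143. 128. 129. 137. 141. 128.]
col 194 rows 205..220 [ 46.  48.  46.  47.  45.  65. 107. 142. 153. 151. 140. 126. 130. 139. 141. 143.]
col 200 rows 205..220 [ 49.  46.  48.  47.  49.  92. 136. 154. 157. 157. 145. 144. 152. 157. 158. 159.]
col 190 rows 174..186 [162. 168. 168. 167. 162. 134.  83.  49.  42.  43.  42.  45.  46.]
col 196 rows 174..186 [147. 150. 151. 152. 137. 103.  67.  49.  45.  46.  46.  46.  47.]
col 200 rows 174..186 [163. 164. 165. 156. 139. 103.  65.  50.  44.  48.  48.  51.  51.]
190 [220. 221. 221. 220. 219. 218. 210. 187. 193. 214. 219. 219. 220. 222.]
195 [219. 221. 219. 220. 220. 219. 214. 196. 195. 216. 220. 219. 221. 219.]
200 [218. 220. 220. 221. 220. 220. 215. 188. 173. 189. 214. 220. 219. 220.]
204 [114. 140. 187. 214. 218. 221. 219. 203. 177. 191. 212. 221. 221. 221.]
t0 col194 [136. 197. 222. 221. 220. 220. 219. 207. 192. 208. 218. 220. 220.]
t0 col194 up [216. 220. 219. 220. 220. 219. 220. 219. 221. 220. 220. 221. 220. 196.]
```

Run:
```python
from h import *
T=cap('top')
y=np.radians(2.5);R=np.array([[np.cos(y),np.sin(y)],[-np.sin(y),np.cos(y)]])
f=lambda u,z,o:R@(onz(T,u,z)[:2]-o)*1000
tcp=np.array([.5671,.3334]);seat=np.array([.5675,.3335])
for z in(.0885,.091,.094): print(z,'hood edges rel tcp: -y',f((205.05,195),z,tcp)[1],'-x',f((194,210.8),z,tcp)[0],'+x top',f((196,179.15),z+.034-.0,tcp)[0],f((196,179.15),z,tcp)[0])
print('deck -y edge rel seat',f((211.1,195),.066,seat)[1],'-x',f((194,215.7),.066,seat)[0])
```

```text
0.0885 hood edges rel tcp: -y -57.197023377783474 -x -39.94023382797212 +x top 40.70989323828761 47.30613275669853
0.091 hood edges rel tcp: -y -57.82282326794023 -x -40.245632179044705 +x top 40.22487562663978 46.82111514505069
0.094 hood edges rel tcp: -y -58.57378313612851 -x -40.61211020033178 +x top 39.64285449266229 46.239094011073206
deck -y edge rel seat -68.5382621113007 -x -51.34767651680031
```

```bash
cat > ov.py <<'E'
from h import *
import sys
def Wd(o,yaw,L):
    c,s=np.cos(np.radians(yaw)),np.sin(np.radians(yaw));L=np.array(L,float)/1000;return np.c_[o[0]+c*L[:,0]-s*L[:,1],o[1]+s*L[:,0]+c*L[:,1],o[2]+L[:,2]]
def ov(cam,b,k,sets,name):
    a=cv2.resize(cam[0][b[1]:b[3],b[0]:b[2]],None,fx=k,fy=k,interpolation=cv2.INTER_CUBIC)
    for o,yaw,polys,col in sets:
        for L in polys:
            u=((proj(cam,Wd(o,yaw,L))-np.array(b[:2])+.5)*k).astype(int); cv2.polylines(a,[u.reshape(-1,1,2)],True,col,1)
    cv2.imwrite('pics/'+name,a)
rect=lambda x,y,z:[[x,y,z],[x,-y,z],[-x,-y,z],[-x,y,z]]
if __name__=='__main__':
    p=r.sense()['tcp_pos']; dy=float(sys.argv[1]); seat=(float(sys.argv[2]),float(sys.argv[3]),.066)
    h=(p[0]-np.sin(.0436)*dy,p[1]+dy,p[2]-.0367)
    st=[(h,2.5,[rect(42,62,0),rect(42,62,34)],(0,255,0)),(seat,2.5,[rect(52,70,0),rect(32,38,4)],(0,0,255))]
    ov(cap('side'),(140,240,240,345),7,st,sys.argv[4]+'s.png'); ov(cap('top'),(150,165,225,225),9,st,sys.argv[4]+'t.png')
E
python3 ov.py 0.0 .5675 .3335 o1
```

```text
(no output)
```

View pics/o1s.png

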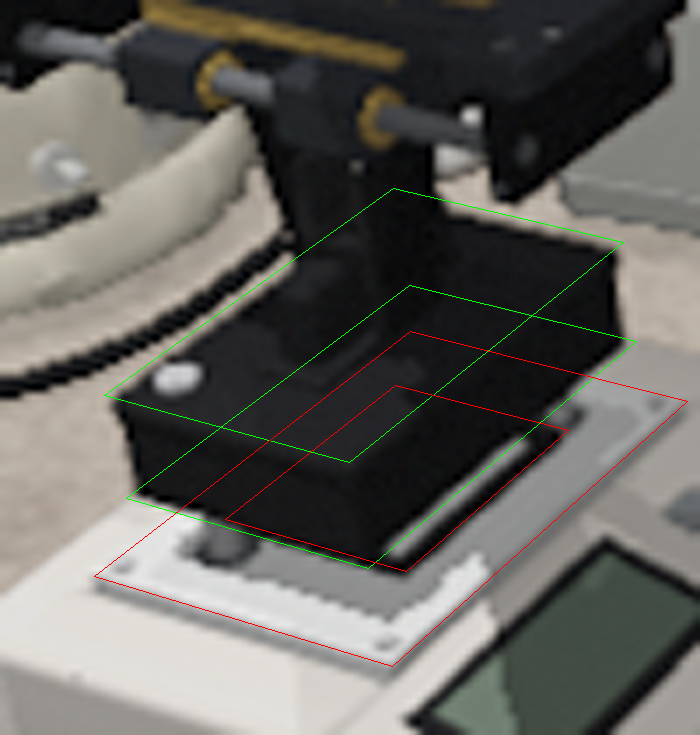

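View pics/o1t.png

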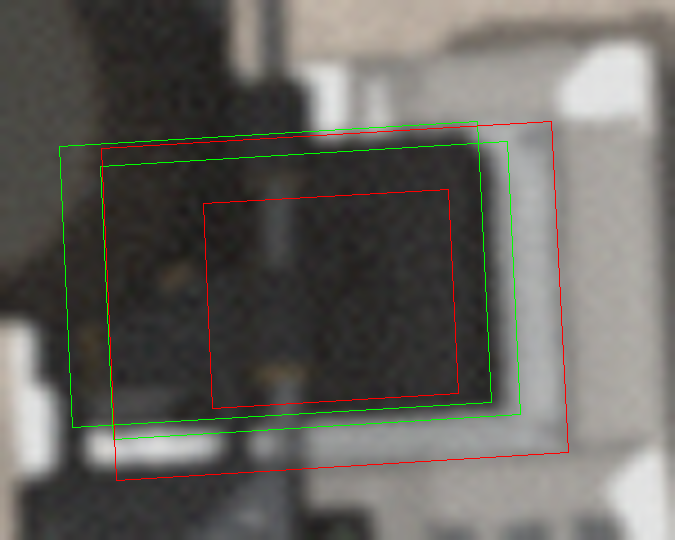

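{"method": "move_arm", "body": {
  "series": [
    [[-0.03,0,0.4,0,0,0,-1],[0,0,0.2,0,0,0,-1],[0,0,0.1,0,0,0,-1],[0,0,0.1,0,0,0,-1],[0,0,0,0,0,0,-1]]
  ]
}}

```text
time_s: 26.1
tcp_pos: [0.5674, 0.3334, 0.1175]
ee_rot: [[-0.999, -0.045, -0.0], [-0.045, 0.999, -0.0], [0.0, -0.0, -1.0]]
wrist_force: [-0.2, -0.0, -3.3]
gripper_width: 0.182
```

```bash
python3 plan.py
```

```text
t 26.1 p [567.4 333.4 117.5] yaw -177.45 tilt [-0.0001 -0.0001] F [-0.2 -0.  -3.3] M [ 0.02  0.12 -0.01] w 15.9 j [ 44.5  30.   -2.4  -0.  -57.6 -41.9]
```

{"method": "move_arm", "body": {
  "series": [
    [[0,0,0.1,0,0,0,-1],[0,0,0.1,0,0,0,-1],[0,0,0.1,0,0,0,-1],[0,0,0,0,0,0,-1]]
  ]
}}

```text
time_s: 26.6
tcp_pos: [0.5677, 0.3335, 0.1147]
ee_rot: [[-0.999, -0.044, 0.001], [-0.044, 0.999, 0.0], [-0.001, 0.0, -1.0]]
wrist_force: [0.7, 0.3, -2.5]
gripper_width: 0.18
```

```bash
python3 plan.py
```

```text
t 26.6 p [567.7 333.5 114.7] yaw -177.45 tilt [0.0006 0.0002] F [ 0.7  0.3 -2.5] M [-0.08 -0.14 -0.07] w 15.7 j [ 44.5  30.1  -2.6   0.  -57.2 -41.9]
```

{"method": "move_arm", "body": {
  "series": [
    [[0,0,0.1,0,0,0,-1],[0,0,0.1,0,0,0,-1],[0,0,0.1,0,0,0,-1],[0,0,0,0,0,0,-1]]
  ]
}}

```text
time_s: 27.1
tcp_pos: [0.5681, 0.3332, 0.1118]
ee_rot: [[-0.999, -0.044, 0.001], [-0.044, 0.999, 0.0], [-0.001, -0.0, -1.0]]
wrist_force: [3.5, -2.1, -1.8]
gripper_width: 0.185
```

```bash
python3 plan.py
```

```text
t 27.1 p [568.1 333.2 111.8] yaw -177.45 tilt [0.0013 0.    ] F [ 3.5 -2.1 -1.8] M [-0.73 -1.18 -0.2 ] w 16.1 j [ 44.5  30.3  -2.8   0.1 -56.9 -41.9]
```

{"method": "move_arm", "body": {
  "series": [
    [[-0.08,-0.05,0,0,0,0,-1],[0,0,0.05,0,0,0,-1],[0,0,0.1,0,0,0,-1],[0,0,0,0,0,0,-1]]
  ]
}}

```text
time_s: 27.6
tcp_pos: [0.5684, 0.3331, 0.11]
ee_rot: [[-0.999, -0.045, 0.0], [-0.045, 0.999, 0.0], [-0.0, 0.0, -1.0]]
wrist_force: [4.0, -1.3, -2.4]
gripper_width: 0.182
```

```bash
python3 plan.py
```

```text
t 27.6 p [568.4 333.1 110. ] yaw -177.44 tilt [0.0004 0.0002] F [ 4.  -1.3 -2.4] M [-0.39 -1.14 -0.08] w 15.8 j [ 44.4  30.4  -2.8   0.  -56.7 -41.9]
```

{"method": "move_arm", "body": {
  "series": [
    [[-0.1,-0.03,0,0,0,0,-1],[0,0,0.1,0,0,0,-1],[0,0,0.1,0,0,0,-1],[0,0,0,0,0,0,-1]]
  ]
}}

```text
time_s: 28.1
tcp_pos: [0.5687, 0.3327, 0.1075]
ee_rot: [[-0.999, -0.045, -0.001], [-0.045, 0.999, -0.0], [0.001, -0.0, -1.0]]
wrist_force: [0.3, 0.2, -2.7]
gripper_width: 0.184
```

```bash
python3 plan.py
```

```text
t 28.1 p [568.7 332.7 107.5] yaw -177.44 tilt [-0.0012 -0.0004] F [ 0.3  0.2 -2.7] M [ 0.03 -0.14 -0.01] w 16.0 j [ 44.3  30.6  -2.8  -0.  -56.6 -41.8]
```

{"method": "move_arm", "body": {
  "series": [
    [[0,0,0.1,0,0,0,-1],[0,0,0.1,0,0,0,-1],[0,0,0.1,0,0,0,-1],[0,0,0,0,0,0,-1]]
  ]
}}

```text
time_s: 28.6
tcp_pos: [0.569, 0.3327, 0.1056]
ee_rot: [[-0.999, -0.045, -0.0], [-0.045, 0.999, -0.0], [0.0, -0.0, -1.0]]
wrist_force: [-3.8, -0.9, 2.9]
gripper_width: 0.181
```

```bash
python3 plan.py
```

```text
t 28.6 p [569.  332.7 105.6] yaw -177.44 tilt [-0.0002 -0.0001] F [-3.8 -0.9  2.9] M [-0.14  1.    0.02] w 15.7 j [ 44.3  30.7  -3.   -0.  -56.3 -41.8]
```

{"method": "move_arm", "body": {
  "series": [
    [[0.04,0,0.1,0,0,0,-1],[0,0,0.1,0,0,0,-1],[0,0,0.1,0,0,0,-1],[0,0,0,0,0,0,-1]]
  ]
}}

```text
time_s: 29.1
tcp_pos: [0.5691, 0.3327, 0.1029]
ee_rot: [[-0.999, -0.045, 0.001], [-0.045, 0.999, 0.0], [-0.001, 0.0, -1.0]]
wrist_force: [-3.2, -1.6, 6.1]
gripper_width: 0.183
```

```bash
python3 plan.py
```

```text
t 29.1 p [569.1 332.7 102.9] yaw -177.44 tilt [0.0007 0.0001] F [-3.2 -1.6  6.1] M [-0.33  1.2   0.01] w 15.9 j [ 44.4  30.9  -3.2   0.  -55.9 -41.8]
```

{"method": "move_arm", "body": {
  "series": [
    [[0.03,0,0.1,0,0,0,-1],[0,0,0.1,0,0,0,-1],[0,0,0,0,0,0,-1],[0,0,0,0,0,0,-1]]
  ]
}}

```text
time_s: 29.6
tcp_pos: [0.569, 0.3327, 0.1027]
ee_rot: [[-0.999, -0.045, 0.002], [-0.045, 0.999, 0.0], [-0.002, 0.0, -1.0]]
wrist_force: [-5.8, -0.8, 10.9]
gripper_width: 0.179
```

```bash
python3 plan.py
```

```text
t 29.6 p [569.  332.7 102.7] yaw -177.41 tilt [0.0019 0.0004] F [-5.8 -0.8 10.9] M [-0.66  1.85 -0.02] w 15.6 j [ 44.4  30.8  -3.3   0.1 -55.8 -41.8]
```

{"method": "move_arm", "body": {
  "series": [
    [[0.06,0,0.05,0,0,0,-1],[0,0,0.05,0,0,0,-1],[0,0,0,0,0,0,-1],[0,0,0,0,0,0,-1]]
  ]
}}

```text
time_s: 30.1
tcp_pos: [0.569, 0.3327, 0.1027]
ee_rot: [[-0.999, -0.045, 0.003], [-0.045, 0.999, 0.001], [-0.003, 0.001, -1.0]]
wrist_force: [-5.1, -2.1, 14.7]
gripper_width: 0.183
```

```bash
python3 plan.py; python3 ov.py 0.001 .5685 .334 o2; python3 plan.py
python3 - <<'E'
from h import *
cv2.imwrite('pics/topC.png',cap('top')[0])
cv2.imwrite('pics/sideC.png',cap('side')[0])
E
```

```text
t 30.1 p [569.  332.7 102.7] yaw -177.4 tilt [0.0033 0.0007] F [-5.1 -2.1 14.7] M [-0.87  1.85  0.  ] w 15.9 j [ 44.4  30.8  -3.4   0.1 -55.7 -41.9]
t 30.2 p [569.  332.7 102.7] yaw -177.39 tilt [0.0033 0.0007] F [-5.5 -4.4 14.6] M [-0.81  1.86 -0.06] w 15.9 j [ 44.4  30.8  -3.4   0.1 -55.7 -41.9]
```

View pics/o2s.png

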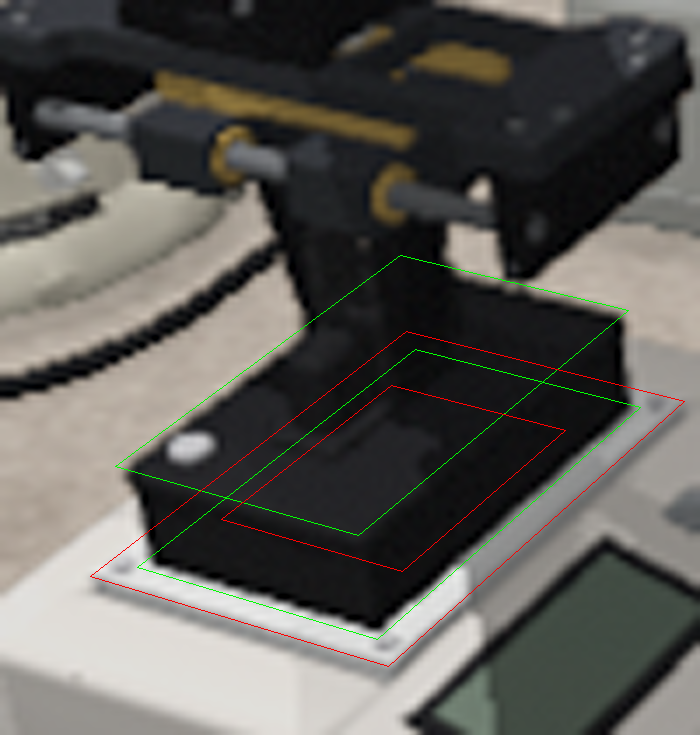

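View pics/topC.png

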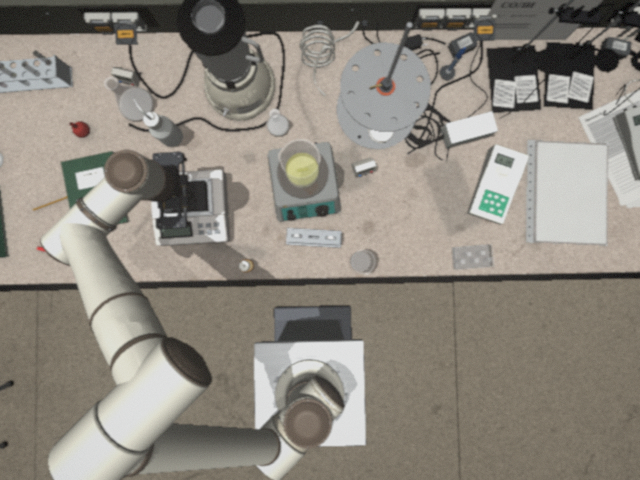

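View pics/sideC.png

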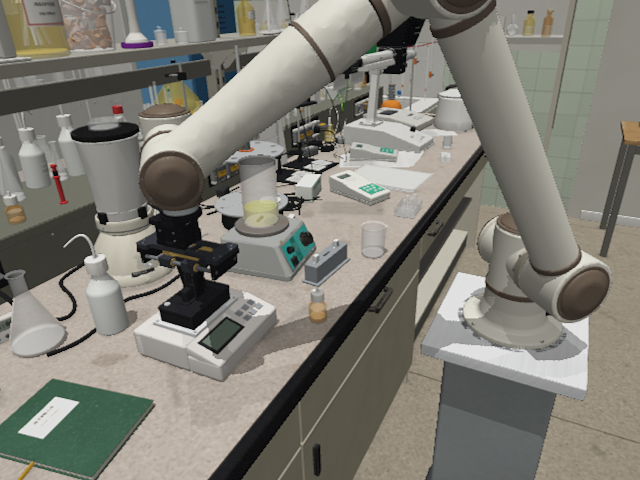

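{"method": "move_arm", "body": {
  "series": [
    [[0.06,0,0,0,0.2,0,-1],[0.03,0.02,0,0,0,0,-1],[0,0,0,0,0,0,-1],[0,0,0,0,0,0,-1]]
  ]
}}

```text
time_s: 30.8
tcp_pos: [0.569, 0.3327, 0.1027]
ee_rot: [[-0.999, -0.045, 0.001], [-0.045, 0.999, 0.001], [-0.001, 0.001, -1.0]]
wrist_force: [-3.5, -4.1, 13.4]
gripper_width: 0.187
```

```bash
python3 plan.py
```

```text
t 30.8 p [569.  332.7 102.7] yaw -177.4 tilt [0.0014 0.0008] F [-3.5 -4.1 13.4] M [-1.11  1.04 -0.06] w 16.3 j [ 44.4  30.9  -3.3   0.  -55.8 -41.8]
```

{"method": "move_arm", "body": {
  "series": [
    [[0.05,-0.06,0.05,-0.04,0.08,0,-1],[0,0,0.03,0,0,0,-1],[0,0,0,0,0,0,-1],[0,0,0,0,0,0,-1]]
  ]
}}

```text
time_s: 31.3
tcp_pos: [0.569, 0.3327, 0.1027]
ee_rot: [[-0.999, -0.046, 0.002], [-0.046, 0.999, 0.003], [-0.002, 0.003, -1.0]]
wrist_force: [-3.4, -3.1, 15.0]
gripper_width: 0.185
```

```bash
python3 plan.py; sleep 1; python3 tabchk.py b9.png; python3 plan.py
```

```text
t 31.3 p [569.  332.7 102.7] yaw -177.37 tilt [0.0015 0.0026] F [-3.4 -3.1 15. ] M [-0.91  1.13 -0.01] w 16.1 j [ 44.3  30.8  -3.3  -0.1 -55.7 -41.7]
t 31.35 p [569.  332.7 102.7] yaw -177.37 tilt [0.0015 0.0026] F [-3.8 -2.8 15.8] M [-0.87  1.07 -0.06] w 15.5 j [ 44.3  30.8  -3.3  -0.1 -55.7 -41.7]
```

{"method": "move_arm", "body": {
  "series": [
    [[0,0,0,0.15,0.06,0,-1],[0,0,0,0,0,0,-1],[0,0,0,0,0,0,-1],[0,0,0,0,0,0,-1]]
  ]
}}

```text
time_s: 31.85
tcp_pos: [0.569, 0.3327, 0.1027]
ee_rot: [[-0.999, -0.046, 0.001], [-0.046, 0.999, 0.0], [-0.001, 0.0, -1.0]]
wrist_force: [-3.0, -3.5, 15.2]
gripper_width: 0.18
```

```bash
python3 plan.py
```

```text
t 31.85 p [569.  332.7 102.7] yaw -177.38 tilt [0.0006 0.0001] F [-3.  -3.5 15.2] M [-0.92  1.1  -0.06] w 15.7 j [ 44.4  30.9  -3.2   0.  -55.9 -41.8]
```

The hood is level and steady, at the height expected when it is flat, and held down with about 18 N. Handing in.

```bash
python3 -c "
from station import r
print(r.finish_job())"
```

```text
the job is handed in; nothing more can be done
None
```

The broad-tab filter slide is in the photometer's slot, and the hood is over both pins and pressed flat on the deck. I handed the job in at about 32 s, with the gripper still holding the hood down.

**Slide:** It met a hard stop with about 11 N of push. The tab's top face in the side picture then matched the outline expected for a tab sitting on the deck.

**Hood:** The thick pin pushed the hood sideways with about 4 N, so I shifted it about 1.5 mm in x and it dropped with no side force left. The springs then took up load, and it stopped hard exactly 36.7 mm below the fingertips, the same distance as when it stood on the bench. At hand-in the tilt was under 0.001 rad, with 15 N upward at the wrist, or about 18 N pressing on the deck once the hood's weight is added.

**Other objects:** In the last pictures the beaker, tray, bottle and the two narrow slides are where they started.

**What disagreed or was not checked:**
- **Camera views:** Before I lowered the hood, the top and side cameras differed by 3 to 5 mm on where it sat along its y axis. I used a value in between and relied on feel for the rest.
- **Leftover side force:** About 3 to 4 N remained in each of x and y at hand-in.
- **Hidden parts:** The pins and seal frame cannot be seen under the hood, so that it is seated and flat is judged from height, force and the visible outline.

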